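# Load the bake-out carrier with same-handed brackets

## Robot

A 6-joint arm with a two-finger parallel gripper is mounted at the origin on the work surface. World frame = base frame: x ahead of the robot, y to its left, z up, the work surface at z = 0. Lengths are in m, angles in rad, forces in N, time in s.
With the tool pointing down it reaches from about 0.3 to 0.775 m from the base axis. Payload 14.6 kg.
Tool frame: the origin (TCP) lies at the very end of the fingers, on their centre line; the grasp point (between the pads) lies ctrl.hold_point_z behind it (ctrl.hold_point_z is the distance from the TCP to the grasp point, in m); x points along the fingers, y is the direction in which the jaws open and shut, and the axes are right-handed (so a half turn about x gives the same grasp; the last joint's range is limited). The gripper opens to 94 mm and grips with 3 to 60 N. Pads are 16 mm wide; open, the fingers measure 119 mm over their backs; the gripper's body (75 mm by 177 mm) begins 78 mm behind the grasp point.
Start: joints at [-0.067, 0.3, 1.521, -0, 1.321, -0.067], TCP at [0.55, -0, 0.172] pointing down, gripper open.
Joint ranges: [-3.03, 3.03], [-0.79, 2.21], [0.23, 2.52], [-1.04, 4.18], [0, 3.07], [-2.55, 2.55]. Speed limits (rad/s): [2.22, 2.22, 2.57, 3.14, 3.14, 3.14].

## Interface

Orientations are given as a rotation vector (axis times angle).
In Python, from cell import telemetry, optics, ticket, ctrl gives the robot as it stands. The module is installed in compiled form; this text tells all that it offers.
- The arm moves only by the tool carry_out, never from a script. Its arguments are lists of equal length, an entry for each row: "angular": the turn, a rotation vector about the tool's x, y, z in degrees, a list of three; "dp": the shift along the tool's x, y, z in cm, a list of three; "hand": the opening in per cent of the stroke, from 0 (shut) to 100 (fully open). A call has 1 to 12 rows; each row is the pose to reach, as a shift and turn from the pose commanded when the call began, along the tool's axes at that moment; what a row does not reach only later rows make up. A row lasts 1/8 s, in which the tool goes at most 62.5 mm and 10.7 degrees, less where a joint would pass 70% of its speed; a pose out of reach is approached as far as the arm can. A call with a gripper value outside its range is refused whole. The fingers move at their own pace and stop on an object; "squeeze" is the grip in N (left out, the last holds). Time passes only in rows, so rows that repeat a pose let the fingers close. It gives the time, the measured TCP pose, the force and the opening at its end, in the units of the state.
- telemetry.get_state(): the state, without advancing time (a new reading comes with each control period).
- optics.grab_frame(name): name is "scene" or "side" or "wrist"; returns the picture (400x640x3 uint8, red, green, blue); there is no depth.
- optics.calibration(name): a dict with "vfov" (degrees; the focal length in pixels is half the picture's height over the tangent of half this angle, whatever the lens; pixels are square), "cx", "cy" (the principal point, pixels), "D" ([k1, k2, p1, p2, k3] as OpenCV has them; the pictures are not rectified), "rvec" (rotation vector, rad) and "tvec" (3), from world to camera coordinates, as OpenCV has them. Camera axes: x right, y down, z forward; pixel columns grow to the right and rows downward; lengths in m; the calibration is good to about 2 mm. A picture is of the moment at which its call begins: read the wrist's pose just before it. calibration takes no time and is no camera call; for the wrist camera it gives the pose at the moment of the call.
- ticket.job_done(): hands the job in, once; it reports no verdict.
The state is a dict: "time_s": time; "joints": joint angles; "joint_velocities": joint speeds; "joint_torque": joint torques, N m; "tcp_pos": TCP position; "tool_rot": TCP orientation; "force": force on the tool from outside, world axes, zero at the start; "ft_torque": the same for the moment, N m; "grip_width": finger opening in m.
Only numpy, scipy, OpenCV 4.12 (cv2) and the standard library are available. Lean on these libraries where they do the work, as an engineer would, in place of code of your own. Each camera call takes 0.05 s, during which the arm holds its last target. There are 200 camera calls.

## Task

Lift the hold-down bar out of the storage rack and lay it aside, then stand every red angle bracket from the rack side by side in the bays of the aluminium bake-out carrier, flat on one wall with its brass spigot pointing to the carrier's blue edge and its upright wall on the side of the yellow post. The mirrored (left-handed) brackets can only stand so once they are rolled over onto their other wall; the others just need moving. When all are in, lay the bar home in the carrier's two open cradles over them, and leave the brass adapter and the steel clamp ring beside the racks where they stand.

Things in the scene. Friction and masses are not known exactly. Their poses are not given: they have to be found in the camera images.
- bracket_a: Red aluminium angle bracket (may be absent), 0.2 kg: two equal walls 64 mm wide, 70 long, 8 thick at a right angle, so it stands 64 mm high on either. A web 14 mm thick joins them inside, halfway along: pinch it along the length. Brass spigot in the corner at one end. Origin: middle of the 64x64x70 envelope (spigot left out), 32 mm above the deck on either wall. x: along the length to the spigot.
- bracket_b: Bracket like bracket_a (may be absent). Shape in the frame of each bracket, mm: wall 1 z -32..-24, y -32..32; wall 2 y 24..32, z -32..32; both x -35..35. Web x -7..7, y -10..24, z -24..10. Spigot 14 thick, x 35..60 at y 24, z -24. All start in the rack, in either hand, spigot to either side; any may be knocked aside during the job.
- bracket_c: Bracket like bracket_a (may be absent). Right-handed = z up: on wall 1, upright wall 2 on the left seen from the plain end looking along the spigot. Mirrored (left-handed) = y down, z level: on wall 2, upright wall 1 on the right; roll it a quarter turn about its length, over the corner onto its other wall, to make it right-handed.
- bracket_d: Bracket exactly like bracket_a, same frame (may be absent). Their centre of mass lies about 12 mm from the origin towards each wall, so in a light pinch (under about 50 N) on the web a bracket can pivot about the pinch line while the hand is tilted: grip it hard and check.
- bracket_a_tip (a point): Tip of the brass spigot of bracket_a, 60 mm from its origin along the length (x 60, y 24, z -24 mm).
- bracket_b_tip (a point): Tip of the brass spigot of bracket_b, 60 mm from its origin along the length (x 60, y 24, z -24 mm).
- bracket_c_tip (a point): Tip of the brass spigot of bracket_c, 60 mm from its origin along the length (x 60, y 24, z -24 mm).
- bracket_d_tip (a point): Tip of the brass spigot of bracket_d, 60 mm from its origin along the length (x 60, y 24, z -24 mm).
- rack: Storage rack, fixed, grey deck 140 (x) x 352 (y) mm, top at z 10 mm. Origin: centre of its underside on the bench; y along the row. Four painted bays (74 x 68 mm) at x 0, y -117, -39, 39, 117 mm. At y -165 and 165 mm dark posts 10 mm thick, 56 wide, each with an open cradle on top, floor at z 77 mm: two cheeks to z 94 mm, 28 mm apart at the floor, 38 mm at the top.
- carrier: Bake-out carrier, fixed: the same shape, sizes, bays, cradles and frame as the rack, but with a bare aluminium deck; the +x edge of its deck is painted blue and its post at +y is yellow. It and the rack may swap places from start to start.
- bar: Hold-down bar: flat steel 24 (x) x 370 (y) x 12 mm (z), 0.45 kg, black grip block 20 (x) x 60 (y) x 30 mm on its middle (z 12..42 mm). Origin: centre of its underside. Starts in the rack's cradles, 3 mm over the bracket tops; in a cradle its underside is at z 77 mm of that rack. Either way round will do. May be knocked aside.
- mat: Black rubber mat 200 (x) x 170 (y) x 4 mm, fixed, empty: a clear place for rolling a bracket over. Origin: centre of its underside. It and the cork strip may swap sides.
- bar_rest: Cork strip 400 (x) x 75 (y) x 4 mm, fixed, empty: a place to lay the bar down meanwhile. Origin: centre of its underside.
- clamp_ring: Steel clamp ring, 56 mm across, 18 mm high, to be left alone. Origin: centre of its underside.
- adapter_2: Brass adapter standing beside the racks, 40 mm across, 54 mm high, to be left alone. Origin: centre of its underside. (Others like it stand beyond the racks, out of the way.)

How it is judged:
On the way, in this order (a step that is already met when the one before it is completed fails the run):
1. the bar is lifted up out of the storage rack's cradles (z of bar in the frame of rack above 0.11 m), for 0.1 s.
2. every bracket present stands flat in the carrier, in the right hand, spigot to the blue edge, with the bar not yet on (x of bracket_a in the frame of carrier between -0.03 and 0.03 m and y of bracket_a in the frame of carrier between -0.135 and 0.135 m and z of bracket_a in the frame of carrier between 0.036 and 0.048 m and angle between each of bracket_a, bracket_b, bracket_c, bracket_d's own z axis and vertical below 0.12 rad and x of each of bracket_a_tip, bracket_b_tip, bracket_c_tip, bracket_d_tip in the frame of carrier above 0.025 m and angle between the x axis of each of bracket_a, bracket_b, bracket_c, bracket_d and the x axis of carrier, either way round below 0.25 rad and linear speed of each of bracket_a, bracket_b, bracket_c, bracket_d below 0.03 m/s and x of bracket_b in the frame of carrier between -0.03 and 0.03 m and y of bracket_b in the frame of carrier between -0.135 and 0.135 m and z of bracket_b in the frame of carrier between 0.036 and 0.048 m and x of bracket_c in the frame of carrier between -0.03 and 0.03 m and y of bracket_c in the frame of carrier between -0.135 and 0.135 m and z of bracket_c in the frame of carrier between 0.036 and 0.048 m and x of bracket_d in the frame of carrier between -0.03 and 0.03 m and y of bracket_d in the frame of carrier between -0.135 and 0.135 m and z of bracket_d in the frame of carrier between 0.036 and 0.048 m and distance between bar and carrier above 0.15 m), for 0.2 s.
At the end, for the whole second after the job is handed in: Each bracket present stands flat on the carrier deck, z up (0.12 rad), within 30 mm of the bay line, spigot towards blue +x (0.25 rad), within 135 mm of the middle along the row; bar level in both carrier cradles (8 mm across, 14 mm along, 5 mm height, 0.06 rad); all at rest (x of bracket_a in the frame of carrier between -0.03 and 0.03 m and y of bracket_a in the frame of carrier between -0.135 and 0.135 m and z of bracket_a in the frame of carrier between 0.036 and 0.048 m and angle between each of bracket_a, bracket_b, bracket_c, bracket_d's own z axis and vertical below 0.12 rad and x of each of bracket_a_tip, bracket_b_tip, bracket_c_tip, bracket_d_tip in the frame of carrier above 0.025 m and angle between the x axis of each of bracket_a, bracket_b, bracket_c, bracket_d and the x axis of carrier, either way round below 0.25 rad and linear speed of each of bracket_a, bracket_b, bracket_c, bracket_d, bar below 0.03 m/s and x of bracket_b in the frame of carrier between -0.03 and 0.03 m and y of bracket_b in the frame of carrier between -0.135 and 0.135 m and z of bracket_b in the frame of carrier between 0.036 and 0.048 m and x of bracket_c in the frame of carrier between -0.03 and 0.03 m and y of bracket_c in the frame of carrier between -0.135 and 0.135 m and z of bracket_c in the frame of carrier between 0.036 and 0.048 m and x of bracket_d in the frame of carrier between -0.03 and 0.03 m and y of bracket_d in the frame of carrier between -0.135 and 0.135 m and z of bracket_d in the frame of carrier between 0.036 and 0.048 m and x of bar in the frame of carrier between -0.008 and 0.008 m and y of bar in the frame of carrier between -0.014 and 0.014 m and z of bar in the frame of carrier between 0.072 and 0.082 m and angle between the y axis of bar and the y axis of carrier, either way round below 0.06 rad and angle between bar's own z axis and vertical below 0.06 rad); the robot touches nothing.
It fails at once if the brass adapter or the clamp ring beside the racks is moved by more than 40 mm (distance of any of adapter_2, clamp_ring from where it was at the start of the episode above 0.04 m).
Of bracket_a, bracket_b, bracket_c, bracket_d only 3 to 4 are there at a start; the rules pass over those that are not, and their reading is None.
At some moment in a run one of bracket_a, bracket_b, bracket_c, bracket_d, bar may be knocked a few centimetres aside while the robot is not near it.
It also fails if it takes over 210 s, if anything falls off the work surface, if the arm or the gripper's body presses on something with over 40 N, if the wrist force passes 120 N, or if a joint passes its speed limit or range.

## Working session

There is one attempt and no reset: what is moved stays moved. The work goes in short steps, Python scripts to look and compute and a tool call to move; the robot and the scene stay as the last step left them, time stands still between calls to the robot, and variables do not carry over. Pictures are saved under pics/ and viewed, about 12 in all and at most 16, crops included, and the job is handed in when it is done.

Besides the shell and the picture viewer there is one more tool, called after "Emit:" as name(argument=value, ...), one argument or row to a line, values as JSON. carry_out: Moves the arm, as the interface text tells. Its arguments: {"type":"object","properties":{"angular":{"type":"array","items":{"type":"array","items":{"type":"number"}}},"dp":{"type":"array","items":{"type":"array","items":{"type":"number"}}},"hand":{"type":"array","items":{"type":"number"}},"squeeze":{"type":"number"}},"required":["angular","dp","hand"]}

```bash
mkdir -p pics; cat > h.py <<'E'
import numpy as np, cv2
from scipy.spatial.transform import Rotation as R
from cell import telemetry, optics, ticket, ctrl
def cam(n):
    c=optics.calibration(n); f=200/np.tan(np.radians(c['vfov'])/2)
    K=np.array([[f,0,c['cx']],[0,f,c['cy']],[0,0,1]]); return K,np.array(c['D'],float),np.array(c['rvec'],float),np.array(c['tvec'],float)
def ray(c,uv):
    K,D,r,t=c; p=cv2.undistortPoints(np.array(uv,float).reshape(-1,1,2),K,D).reshape(-1,2)
    Rm=cv2.Rodrigues(r)[0]; return -Rm.T@t, np.c_[p,np.ones(len(p))]@Rm
def onz(c,uv,z):
    o,d=ray(c,uv); return o+d*((z-o[2])/d[:,2])[:,None]
def proj(c,P):
    K,D,r,t=c; return cv2.projectPoints(np.array(P,float).reshape(-1,1,3),r,t,K,D)[0].reshape(-1,2)
def snap(n,fn=None):
    c=cam(n); im=optics.grab_frame(n)
    if fn: cv2.imwrite('pics/'+fn,im[:,:,::-1])
    return c,im
def st():
    s=telemetry.get_state(); print('t',round(s['time_s'],2),'tcp',np.round(s['tcp_pos'],4),'rot',np.round(s['tool_rot'],4),'F',np.round(s['force'],1),'w',round(s['grip_width'],4)); return s
def rel(p,Rm=None):
    """dp cm / angular deg from current pose to world p, matrix Rm"""
    s=telemetry.get_state(); R0=R.from_rotvec(s['tool_rot']).as_matrix()
    dp=R0.T@(np.array(p)-s['tcp_pos'])*100
    a=np.zeros(3) if Rm is None else np.degrees(R.from_matrix(R0.T@Rm).as_rotvec())
    print('dp',np.round(dp,2),'ang',np.round(a,2))
E
python3 - <<'E'
from h import *
s=st(); print(s['joints'],ctrl.hold_point_z)
print(R.from_rotvec(s['tool_rot']).as_matrix().round(2))
for n in('scene','side','wrist'):
    c,im=snap(n,n+'0.png'); print(n,-cv2.Rodrigues(c[2])[0].T@c[3],c[1])
E
```

```text
t 0.0 tcp [0.5497 0.     0.1716] rot [ 1.2087  1.2101 -1.21  ] F [ 0.3 -0.5  0.1] w 0.0938
[-6.66116830e-02  3.00446814e-01  1.52162594e+00 -2.35333268e-05
  1.32070197e+00 -6.66164291e-02] 0.0188
[[-0.  1.  0.]
 [ 0.  0. -1.]
 [-1. -0. -0.]]
scene [1.22038182 0.25207096 0.78666124] [-0.11755792  0.          0.          0.          0.        ]
side [ 0.26863453 -0.76734451  0.79688713] [-0.00432787  0.          0.          0.          0.        ]
wrist [0.55002579 0.07292711 0.38404319] [-0.03810374  0.          0.          0.          0.        ]
```

View pics/scene0.png

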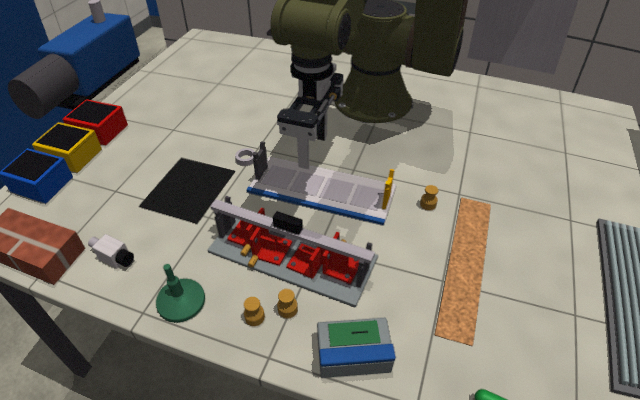

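View pics/side0.png

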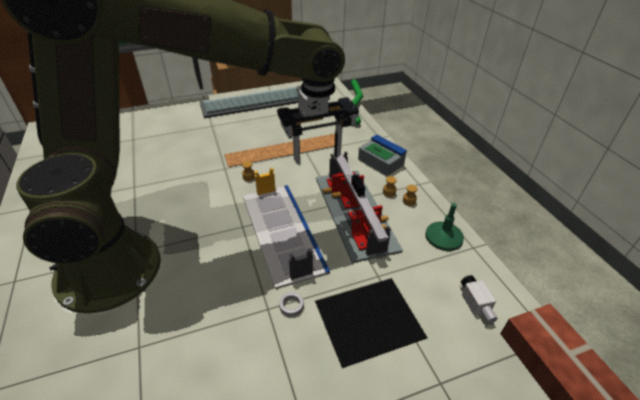

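Scene shows the carrier at about (320,190), nearest the robot, with its blue edge away from the robot and the yellow post at right (390,190). The rack is at (295,255) with the bar, and 4 red brackets seem to be there. The mat is at (188,188), the cork at (465,270), the clamp ring at (243,157) and the adapter at (429,197). The side view agrees.

```bash
python3 - <<'E'
from h import *
c=cam('scene')
def p(l,uv,z): print(l,onz(c,uv,z).round(3).tolist())
p('carrier deck corners',[[249,187],[386,215],[253,168],[396,188]],.01)
p('rack deck near corners',[[209,250],[360,299],[376,260]],.01)
p('bar grip top',[[288,220]],.119)
p('bar ends top',[[214,202],[374,252]],.089)
p('mat',[[141,193],[196,219],[234,172],[182,158]],.004)
p('cork',[[461,198],[491,202],[475,342],[437,334]],.004)
p('ring,adapter',[[243,157],[429,205]],.009)
cs=cam('side')
print('side mat',onz(cs,[[317,295],[344,364],[426,338],[388,280]],.004).round(3).tolist())
for z in (.01,):
  print('side carrier blue', onz(cs,[[287,186],[327,270]],.01).round(3).tolist())
E
```

```text
carrier deck corners [[0.505, -0.188, 0.01], [0.486, 0.159, 0.01], [0.436, -0.21, 0.01], [0.388, 0.161, 0.01]]
rack deck near corners [[0.718, -0.185, 0.01], [0.729, 0.164, 0.01], [0.623, 0.17, 0.01]]
bar grip top [[0.667, -0.011, 0.119]]
bar ends top [[0.646, -0.196, 0.089], [0.666, 0.169, 0.089]]
mat [[0.61, -0.445, 0.004], [0.641, -0.264, 0.004], [0.46, -0.254, 0.004], [0.455, -0.418, 0.004]]
cork [[0.363, 0.323, 0.004], [0.352, 0.397, 0.004], [0.748, 0.398, 0.004], [0.754, 0.325, 0.004]]
ring,adapter [[0.402, -0.256, 0.009], [0.419, 0.25, 0.009]]
side mat [[0.461, -0.248, 0.004], [0.456, -0.423, 0.004], [0.644, -0.429, 0.004], [0.638, -0.265, 0.004]]
side carrier blue [[0.507, 0.151, 0.01], [0.508, -0.191, 0.01]]
```

View pics/wrist0.png

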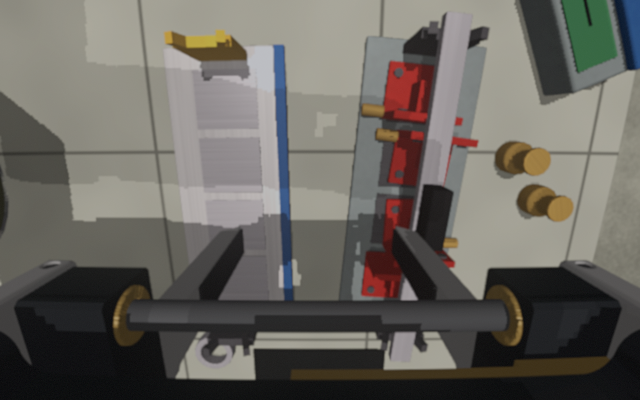

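```bash
python3 - <<'E'
from h import *
c=cam('wrist')
def p(l,uv,z): print(l,onz(c,uv,z).round(3).tolist())
print(cv2.Rodrigues(c[2])[0].round(2).tolist())
p('carrier blue edge',[[284,46],[290,160],[293,298],[168,48],[195,300]],.01)
p('rack edges',[[367,38],[349,200],[341,300],[486,42],[462,250]],.01)
p('bar edges at 0.089',[[447,14],[473,14],[393,350],[411,360],[424,150],[449,150]],.089)
p('grip top',[[421,186],[452,191],[445,260],[420,235]],.119)
p('spigots z=.024',[[362,109],[377,134],[458,243]],.024)
p('walls 1 floor top .018', [[388,62],[386,120],[391,184],[387,199],[362,252],[363,296]],.018)
E
```

```text
[[1.0, -0.0, -0.0], [-0.0, -0.97, 0.25], [-0.0, -0.25, -0.97]]
carrier blue edge [[0.512, 0.157, 0.01], [0.516, 0.027, 0.01], [0.515, -0.165, 0.01], [0.378, 0.156, 0.01], [0.377, -0.169, 0.01]]
rack edges [[0.606, 0.165, 0.01], [0.59, -0.024, 0.01], [0.582, -0.169, 0.01], [0.743, 0.163, 0.01], [0.744, -0.094, 0.01]]
bar edges at 0.089 [[0.664, 0.166, 0.089], [0.688, 0.166, 0.089], [0.638, -0.185, 0.089], [0.66, -0.199, 0.089], [0.653, 0.046, 0.089], [0.677, 0.046, 0.089]]
grip top [[0.642, 0.017, 0.119], [0.671, 0.013, 0.119], [0.672, -0.055, 0.119], [0.646, -0.03, 0.119]]
spigots z=.024 [[0.601, 0.087, 0.024], [0.619, 0.059, 0.024], [0.73, -0.078, 0.024]]
walls 1 floor top .018 [[0.629, 0.138, 0.018], [0.63, 0.075, 0.018], [0.64, -0.002, 0.018], [0.636, -0.021, 0.018], [0.608, -0.092, 0.018], [0.612, -0.157, 0.018]]
```

The wrist view shows the carrier square on (x≈0.445), the rack turned about -0.075 rad, and the bar centre near (0.662,-0.012). I'll fetch the bar.

Emit:
carry_out(
  angular=[
    [2,0,0],
    [4.3,0,0],
    [4.3,0,0],
    [4.3,0,0],
    [4.3,0,0],
    [4.3,0,0],
    [4.3,0,0],
  ],
  dp=[
    [0,5,0.6],
    [0,10,1.2],
    [0,11.3,1.2],
    [4,11.3,1.2],
    [7.9,11.3,1.2],
    [7.9,11.3,1.2],
    [7.9,11.3,1.2],
  ],
  hand=[100,100,100,100,100,100,100],
  squeeze=50,
)

```text
time_s: 1.02
tcp_pos: [0.6637, -0.0121, 0.095]
tool_rot: [1.265, 1.171, -1.263]
force: [0.3, 0.6, 0.1]
grip_width: 0.094
```

Emit:
carry_out(
  angular=[
    [0,0,0],
    [0,0,0],
    [0,0,0],
    [0,0,0],
    [0,0,0],
    [0,0,0],
  ],
  dp=[
    [0,0,0],
    [0,0,0],
    [0,0,0],
    [0,0,0],
    [0,0,0],
    [0,0,0],
  ],
  hand=[0,0,0,0,0,0],
)

```text
time_s: 1.78
tcp_pos: [0.663, -0.012, 0.0931]
tool_rot: [1.264, 1.173, -1.264]
force: [-0.3, 0.0, -0.5]
grip_width: 0.0379
```

Emit:
carry_out(
  angular=[
    [0,0,0],
    [0,0,0],
    [0,0,0],
    [0,0,0],
    [0,0,0],
    [0,0,0],
    [0,0,0],
    [0,0,0],
  ],
  dp=[
    [0,0,0],
    [0,0,0],
    [0,0,0],
    [-2,0,0],
    [-5,0,0],
    [-10,0,0],
    [-14,0,0],
    [-14,0,0],
  ],
  hand=[0,0,0,0,0,0,0,0],
)

```text
time_s: 2.78
tcp_pos: [0.664, -0.012, 0.2368]
tool_rot: [1.267, 1.168, -1.26]
force: [-0.2, 1.2, 0.1]
grip_width: 0.0003
```

```bash
python3 - <<'E'
from h import *
s=st(); print(s['joints'])
yaw=lambda a: R.from_euler('z',a,degrees=True).as_matrix()@np.array([[0,1,0],[0,0,-1],[-1,0,0.]])
rel([.553,.36,.235],yaw(90)); rel([.553,.36,.0225],yaw(90))
c,im=snap('wrist','w1.png')
E
```

```text
t 2.77 tcp [ 0.664  -0.012   0.2368] rot [ 1.2669  1.1683 -1.2599] F [-0.2  1.2  0.1] w 0.0003
[-7.32744086e-02  5.29770935e-01  1.05355858e+00  2.53583518e-05
  1.55234428e+00  1.74200839e-03]
dp [  0.1  -13.86 -36.27] ang [-94.3    0.28  -0.26]
dp [ 21.35 -13.99 -36.27] ang [-94.3    0.28  -0.26]
```

View pics/w1.png

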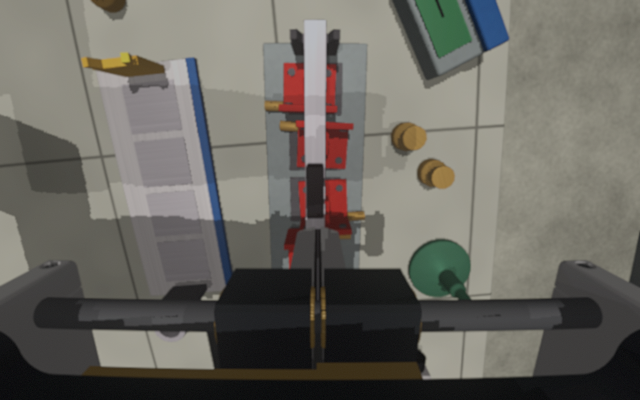

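Missed: the fingers closed on nothing, and the grip block sits at (315,165–218), further +y than I took it to be.

```bash
python3 - <<'E'
from h import *
s=st(); c=cam('wrist')
print(onz(c,[[307,165],[324,165],[306,190],[324,190],[307,217],[323,217]],.119).round(4).tolist())
print('bar end',onz(c,[[305,20],[327,20]],.089).round(4).tolist())
print('tcp px',proj(c,s['tcp_pos']))
print('rack corners',onz(c,[[265,44],[367,44]],.01).round(4).tolist(),'blue',onz(c,[[186,60],[198,58],[230,270],[104,72]],.01).round(4).tolist())
print('cones? mats', onz(c,[[90,62],[156,68]],.06).round(4).tolist())
E
```

```text
t 2.83 tcp [ 0.6633 -0.012   0.2342] rot [ 1.2652  1.1711 -1.2627] F [ 0.1 -0.4 -0.3] w 0.0006
[[0.6544, 0.0159, 0.119], [0.6727, 0.0145, 0.119], [0.651, -0.0116, 0.119], [0.6708, -0.0132, 0.119], [0.6494, -0.0429, 0.119], [0.6675, -0.0443, 0.119]]
bar end [[0.664, 0.167, 0.089], [0.6874, 0.1653, 0.089]]
tcp px [[317.39952004 223.49579113]]
rack corners [[0.6078, 0.1657, 0.01], [0.7424, 0.1555, 0.01]] blue [[0.4994, 0.1551, 0.01], [0.5161, 0.1561, 0.01], [0.5137, -0.156, 0.01], [0.383, 0.1508, 0.01]]
cones? mats [[0.4008, 0.1535, 0.06], [0.4809, 0.1388, 0.06]]
```

Emit:
carry_out(
  angular=[
    [0,0,0],
    [0,0,0],
    [0,0,0],
    [0,0,0],
    [0,0,0],
    [0,0,0],
    [0,0,0],
    [0,0,0],
    [0,0,0],
    [0,0,0],
    [0,0,0],
  ],
  dp=[
    [0,0,0],
    [0,0,0],
    [0,0,0],
    [0,0,0],
    [0,0,0],
    [0,0,0],
    [2,-0.1,0],
    [6,-0.2,0],
    [12,-0.2,0],
    [14.4,-0.2,0],
    [14.4,-0.2,0],
  ],
  hand=[100,100,100,100,100,100,100,100,100,100,100],
  squeeze=60,
)

```text
time_s: 4.2
tcp_pos: [0.6601, -0.0118, 0.0875]
tool_rot: [1.263, 1.175, -1.267]
force: [-0.1, 0.4, 0.3]
grip_width: 0.094
```

Emit:
carry_out(
  angular=[
    [0,0,0],
    [0,0,0],
    [0,0,0],
    [0,0,0],
    [0,0,0],
    [0,0,0],
    [0,0,0],
    [0,0,0],
    [0,0,0],
    [0,0,0],
    [0,0,0],
    [0,0,0],
  ],
  dp=[
    [0,0,0],
    [0,0,0],
    [0,0,0],
    [0,0,0],
    [0,0,0],
    [0,0,0],
    [0,0,0],
    [0,0,0],
    [0,0,0],
    [0,0,0],
    [0,0,0],
    [0,0,0],
  ],
  hand=[0,0,0,0,0,0,0,0,0,0,0,0],
)

```text
time_s: 5.7
tcp_pos: [0.661, -0.0119, 0.0892]
tool_rot: [1.264, 1.173, -1.264]
force: [0.2, 0.0, 0.0]
grip_width: 0.0005
```

```bash
python3 - <<'E'
from h import *
s=st(); c,im=snap('wrist','w2.png'); c2,im2=snap('side')
print(proj(c,s['tcp_pos']),proj(c2,s['tcp_pos']))
a=im[:,:,::-1]; u,v=proj(c2,s['tcp_pos'])[0].astype(int); b=cv2.resize(im2[v-60:v+60,u-60:u+60,::-1],(400,400),interpolation=cv2.INTER_CUBIC)
cv2.imwrite('pics/c2.png',np.hstack([a[:,160:560],b]))
E
```

```text
t 5.7 tcp [ 0.661  -0.0119  0.0892] rot [ 1.2644  1.1728 -1.2642] F [0.2 0.  0. ] w 0.0005
[[317.42674783 223.46947979]] [[356.73270129 187.74282423]]
```

View pics/c2.png

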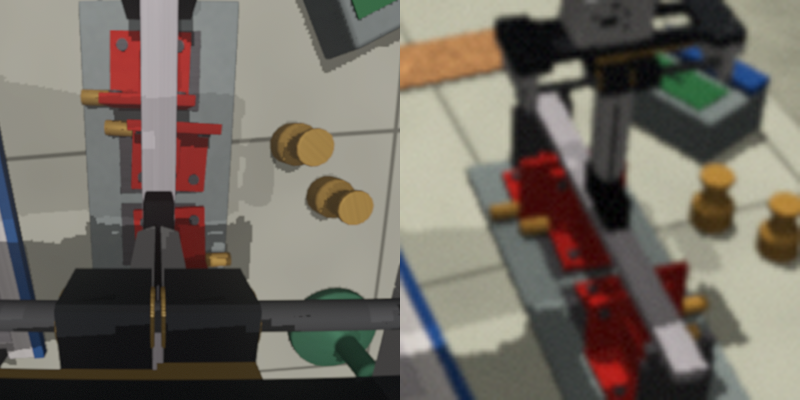

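The picture is ambiguous: the block seems to be in front (+y) of the closed fingers. I'll triangulate it from two views.

```bash
python3 - <<'E'
from h import *
s=telemetry.get_state(); c=cam('wrist'); R1=R.from_rotvec(s['tool_rot']).as_matrix()
def camat(tcp,rv):
    Rm=cv2.Rodrigues(c[2])[0]; o=-Rm.T@c[3]; Rn=R.from_rotvec(rv).as_matrix()
    ot=R1.T@(o-s['tcp_pos']); o2=np.array(tcp)+Rn@ot; Rm2=Rm@R1@Rn.T
    return c[0],c[1],cv2.Rodrigues(Rm2)[0].ravel(),-Rm2@o2
cA=camat([.5497,0,.1716],[1.2087,1.2101,-1.21]); cB=camat([.664,-.012,.2368],[1.2669,1.1683,-1.2599])
def tri(l):
    A=np.zeros((3,3));b=np.zeros(3);rs=[]
    for cc,uv in l:
        o,d=ray(cc,[uv]);d=d[0]/np.linalg.norm(d);M=np.eye(3)-np.outer(d,d);A+=M;b+=M@o;rs.append((M,o))
    X=np.linalg.solve(A,b);print(X.round(4),[round(np.linalg.norm(M@(X-o))*1e3,1) for M,o in rs])
print('front edge mid'); tri([(cB,(315.5,165)),(c,(317,193))]); tri([(cA,(437,188)),(cB,(315.5,165)),(c,(317,193))])
print('bar +y end'); tri([(cA,(460,14)),(cB,(316,20))])
cs=cam('scene'); sc=cv2.imread('pics/scene0.png'); side=cv2.imread('pics/side0.png')
a=cv2.resize(sc[190:280,200:390],(800,379),interpolation=cv2.INTER_CUBIC)
cv2.imwrite('pics/z.png',a)
for x in(-.01,.01):
  for y in(-.044,.016): print(proj(cs,[.6608+x,y,.119]).round(0),proj(cs,[.6608+x,y,.089]).round(0))
g=sc.max(2)[205:240,265:310]<45; ys,xs=np.nonzero(g); print('black',xs.min()+265,xs.max()+265,ys.min()+205,ys.max()+205,xs.mean()+265,ys.mean()+205)
E
```

```text
front edge mid
[0.6633 0.0103 0.0856] [np.float64(1.0), np.float64(1.0)]
[0.6636 0.0127 0.102 ] [np.float64(1.1), np.float64(0.9), np.float64(1.7)]
bar +y end
[0.6771 0.1675 0.0859] [np.float64(0.3), np.float64(0.3)]
[[276. 210.]] [[277. 220.]]
[[303. 218.]] [[304. 227.]]
[[272. 217.]] [[273. 227.]]
[[300. 225.]] [[300. 234.]]
black 269 301 212 236 286.5874730021598 223.11015118790496
```

View pics/z.png

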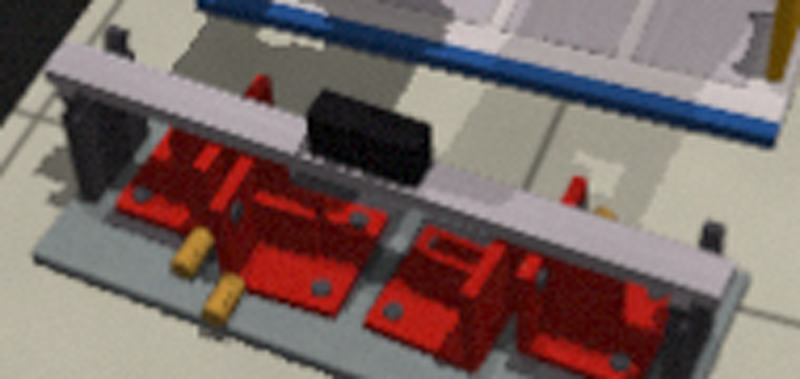

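```bash
python3 - <<'E'
from h import *
s=st(); c=cam('wrist')
for z in(.119,.089):
  print(z,[proj(c,[.6608+.075*(y+.014)+x,y,z]).round(0).tolist()[0] for y in(.016,-.044) for x in(-.01,.01)])
print('tip row for z', [proj(c,np.array(s['tcp_pos'])+[0,dy,dz]).round(0).tolist()[0] for dy in(0,.008) for dz in(0,.03,.06)])
im=cv2.imread('pics/w2.png'); cv2.imwrite('pics/z2.png',cv2.resize(im[170:290,240:400],(800,600),interpolation=cv2.INTER_CUBIC))
E
```

```text
t 5.8 tcp [ 0.661  -0.0119  0.0891] rot [ 1.2643  1.1728 -1.2643] F [ 0.2 -0.8  0.8] w 0.0005
0.119 [[301.0, 198.0], [333.0, 195.0], [303.0, 284.0], [332.0, 282.0]]
0.089 [[303.0, 187.0], [331.0, 185.0], [304.0, 264.0], [330.0, 262.0]]
tip row for z [[317.0, 223.0], [317.0, 239.0], [317.0, 259.0], [317.0, 213.0], [316.0, 227.0], [316.0, 246.0]]
```

View pics/z2.png

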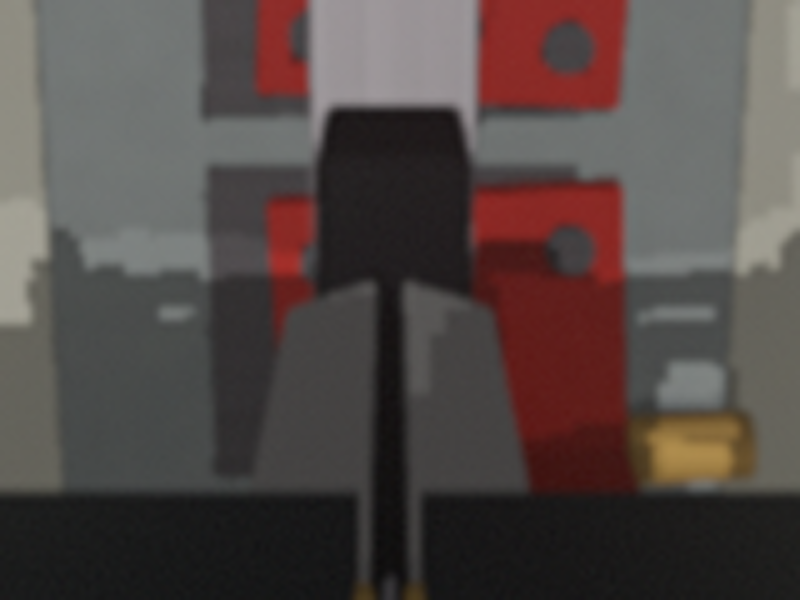

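```bash
python3 - <<'E'
from h import *
s=st(); c=cam('wrist'); print(c[0]); R1=R.from_rotvec(s['tool_rot']).as_matrix(); p=np.array(s['tcp_pos'])
for b in(0,.019,.03,.045):
  print(b,'open inner+-47',[proj(c,p+R1@np.array([-b,yy,zz])).round(0).tolist()[0] for yy in(-.047,.047,-.0595,.0595) for zz in(-.008,)])
w=cv2.imread('pics/w0.png')[190:310,160:480]; sd=cv2.imread('pics/side0.png')
cs=cam('side'); uv=proj(cs,[[.55,0,.172],[.503,0,.172],[.597,0,.172]]); print(uv.round(0))
b=sd[90:180,260:380].copy()
for q in uv: cv2.circle(b,(int(q[0]-260),int(q[1]-90)),1,(0,0,255),-1)
cv2.imwrite('pics/z3.png',np.vstack([cv2.resize(w,(800,300)),cv2.resize(b,(400,300))[:,:].repeat(1,0) if 0 else cv2.copyMakeBorder(cv2.resize(b,(400,300)),0,0,0,400,0)]))
E
```

```text
t 5.8 tcp [ 0.661  -0.0119  0.0891] rot [ 1.2643  1.1728 -1.2643] F [ 0.2 -0.8  0.8] w 0.0005
[[303.69454767   0.         317.41605809]
 [  0.         303.69454767 200.20712203]
 [  0.           0.           1.        ]]
0 open inner+-47 [[253.0, 213.0], [382.0, 213.0], [236.0, 213.0], [399.0, 213.0]]
0.019 open inner+-47 [[247.0, 221.0], [387.0, 221.0], [229.0, 221.0], [406.0, 221.0]]
0.03 open inner+-47 [[244.0, 227.0], [391.0, 227.0], [224.0, 227.0], [411.0, 227.0]]
0.045 open inner+-47 [[238.0, 235.0], [397.0, 235.0], [217.0, 235.0], [418.0, 235.0]][ WARN:0@0.570] global loadsave.cpp:275 findDecoder imread_('pics/w0.png'): can't open/read file: check file path/integrity
Traceback (most recent call last):
TypeError: 'NoneType' object is not subscriptable
```

The visible fingertips look about 30 mm short of the reported TCP. Going lower with the jaws open is clear on both sides of the bar, so I'll test it that way.

Emit:
carry_out(
  angular=[
    [0,0,0],
    [0,0,0],
    [0,0,0],
    [0,0,0],
    [0,0,0],
    [0,0,0],
    [0,0,0],
    [0,0,0],
    [0,0,0],
    [0,0,0],
    [0,0,0],
    [0,0,0],
  ],
  dp=[
    [0,0,0],
    [0,0,0],
    [0,0,0],
    [0,0,0],
    [0,0,0],
    [0,0,0],
    [0,0,0],
    [0,0,0],
    [0,0,0],
    [1,0,0],
    [2.4,0,0],
    [2.4,0,0],
  ],
  hand=[100,100,100,100,100,100,100,100,100,100,100,100],
)

```text
time_s: 7.3
tcp_pos: [0.6601, -0.0118, 0.0631]
tool_rot: [1.263, 1.175, -1.266]
force: [0.5, 0.8, -0.3]
grip_width: 0.094
```

Emit:
carry_out(
  angular=[
    [0,0,0],
    [0,0,0],
    [0,0,0],
    [0,0,0],
    [0,0,0],
    [0,0,0],
    [0,0,0],
    [0,0,0],
    [0,0,0],
    [0,0,0],
    [0,0,0],
    [0,0,0],
  ],
  dp=[
    [0,0,0],
    [0,0,0],
    [0,0,0],
    [0,0,0],
    [0,0,0],
    [0,0,0],
    [0,0,0],
    [0,0,0],
    [0,0,0],
    [0,0,0],
    [0,0,0],
    [0,0,0],
  ],
  hand=[0,0,0,0,0,0,0,0,0,0,0,0],
)

```text
time_s: 8.8
tcp_pos: [0.6611, -0.0118, 0.0652]
tool_rot: [1.264, 1.173, -1.264]
force: [1.5, -0.6, -1.0]
grip_width: 0.0196
```

Gripped the block at 19.6 mm. The real fingertip end is therefore about 25–30 mm behind the reported TCP, and I'll allow for that. Now lifting and carrying the bar to the cork.

Emit:
carry_out(
  angular=[
    [0,0,0],
    [0,0,0],
    [0,0,0],
    [-5,0,0],
    [-15,0,0],
    [-25,0,0],
    [-35,0,0],
    [-45,0,0],
    [-55,0,0],
    [-65,0,0],
    [-75,0,0],
    [-85,0,0],
  ],
  dp=[
    [-4,0,0],
    [-9,0,0],
    [-14,0,0],
    [-16,0,-2],
    [-16,-1,-6],
    [-16,-3,-10],
    [-16,-5,-14],
    [-16,-7,-18],
    [-16,-9,-22],
    [-16,-11,-26],
    [-16,-13,-30],
    [-16,-13.7,-34],
  ],
  hand=[0,0,0,0,0,0,0,0,0,0,0,0],
)

```text
time_s: 10.3
tcp_pos: [0.5486, 0.3387, 0.2248]
tool_rot: [0.122, 1.569, -0.123]
force: [0.3, 0.0, -3.9]
grip_width: 0.0197
```

```bash
cat >> h.py <<'E'
T0=np.array([[0,1,0],[0,0,-1],[-1,0,0.]])
yaw=lambda a: R.from_euler('z',a,degrees=True).as_matrix()@T0
E
python3 - <<'E'
from h import *
s=st(); print(s['joints'])
rel([.553,.36,.15],yaw(90)); rel([.553,.36,-.006],yaw(90))
E
```

```text
t 10.3 tcp [0.5486 0.3387 0.2248] rot [ 0.1219  1.5686 -0.1231] F [ 0.3  0.  -3.9] w 0.0197
[ 4.96355712e-01  4.90381752e-01  1.13829636e+00  3.98228112e-05
  1.51445421e+00 -9.18459410e-01]
dp [7.47 2.18 0.12] ang [-8.94 -0.08  0.05]
dp [23.07  2.19  0.13] ang [-8.94 -0.08  0.05]
```

Emit:
carry_out(
  angular=[
    [-8.9,0,0],
    [-8.9,0,0],
    [-8.9,0,0],
    [-8.9,0,0],
    [-8.9,0,0],
    [-8.9,0,0],
    [-8.9,0,0],
    [-8.9,0,0],
    [-8.9,0,0],
  ],
  dp=[
    [2,2.2,0.1],
    [7,2.2,0.1],
    [12,2.2,0.1],
    [17,2.2,0.1],
    [20,2.2,0.1],
    [22,2.2,0.1],
    [22.6,2.2,0.1],
    [23,2.2,0.1],
    [23,2.2,0.1],
  ],
  hand=[0,0,0,0,0,0,0,0,0],
)

```text
time_s: 11.42
tcp_pos: [0.5548, 0.3592, -0.004]
tool_rot: [0.006, 1.57, -0.005]
force: [-0.5, 0.0, -3.7]
grip_width: 0.0197
```

Emit:
carry_out(
  angular=[
    [0,0,0],
    [0,0,0],
    [0,0,0],
    [0,0,0],
    [0,0,0],
    [0,0,0],
    [0,0,0],
    [0,0,0],
    [0,0,0],
    [0,0,0],
    [0,0,0],
    [0,0,0],
  ],
  dp=[
    [0.2,0,0],
    [0.2,0,0],
    [0.2,0,0],
    [0.2,0,0],
    [0.2,0,0],
    [0.2,0,0],
    [0.2,0,0],
    [0.2,0,0],
    [0.2,0,0],
    [-5,0,0],
    [-11,0,0],
    [-16,0,0],
  ],
  hand=[0,0,100,100,100,100,100,100,100,100,100,100],
)

```text
time_s: 12.92
tcp_pos: [0.5545, 0.3591, 0.1577]
tool_rot: [0.006, 1.57, -0.005]
force: [0.3, 0.6, 1.2]
grip_width: 0.0937
```

```bash
python3 - <<'E'
from h import *
s=st(); print(s['joints'])
# look pose: camera above mid between racks, facing: yaw 0, TCP such that camera sees brackets well
rel([.64,-.07,.30],yaw(0))
E
```

```text
t 12.93 tcp [0.5545 0.3591 0.1577] rot [ 0.006   1.5697 -0.0049] F [0.3 0.6 1.2] w 0.0937
[ 5.19237120e-01  5.61179275e-01  1.18574350e+00  2.94684793e-05
  1.39334544e+00 -1.04464327e+00]
dp [-14.25 -42.84   8.87] ang [ 8.96e+01  2.00e-02 -8.00e-02]
```

Emit:
carry_out(
  angular=[
    [10,0,0],
    [20,0,0],
    [30,0,0],
    [40,0,0],
    [50,0,0],
    [60,0,0],
    [70,0,0],
    [80,0,0],
    [89.6,0,0],
    [89.6,0,0],
    [89.6,0,0],
  ],
  dp=[
    [-3,-3,0.5],
    [-6,-8,1],
    [-9,-13,2],
    [-12,-18,3],
    [-12,-23,4],
    [-12,-28,5],
    [-12,-33,6],
    [-12,-38,6.6],
    [-12,-42,6.6],
    [-12,-45,6.6],
    [-12,-45,6.6],
  ],
  hand=[100,100,100,100,100,100,100,100,100,100,100],
)

```text
time_s: 14.3
tcp_pos: [0.6171, -0.0931, 0.275]
tool_rot: [1.211, 1.208, -1.211]
force: [-0.5, 0.6, -0.7]
grip_width: 0.0942
```

```bash
python3 - <<'E'
from h import *
import pickle
s=st(); c,im=snap('wrist','w3.png'); pickle.dump((c,s),open('w3.pkl','wb'))
c,im=snap('scene','s3.png')
E
```

```text
t 14.3 tcp [ 0.6171 -0.0931  0.275 ] rot [ 1.2108  1.2082 -1.2112] F [-0.5  0.6 -0.7] w 0.0942
```

View pics/w3.png

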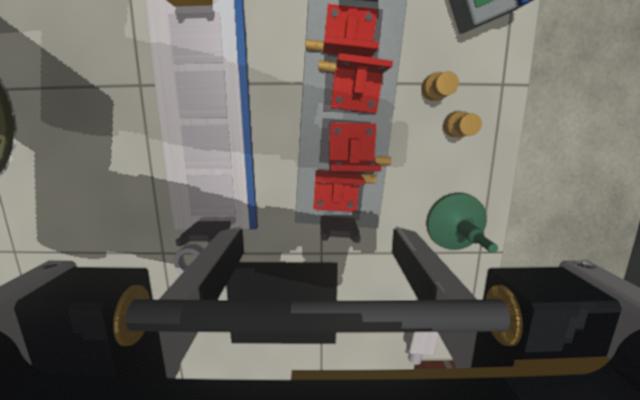

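Four brackets, numbered from +y. B1 at (350,28) has its spigot to -x and its upright wall at -y, so it is right-handed. B2 at (357,82) has its spigot to -x and its upright at +y, so it is mirrored. B3 at (353,147) has its spigot to +x and its upright at -y, so it is mirrored. B4 at (338,190) has its spigot to +x and its upright at +y, so it is right-handed and already aligned.

```bash
python3 - <<'E'
import cv2,numpy as np
w=cv2.imread('pics/w3.png')
a=cv2.resize(w[0:240,290:412],None,fx=2.5,fy=2.5,interpolation=cv2.INTER_CUBIC); b=cv2.resize(w[0:240,140:270],None,fx=2.5,fy=2.5,interpolation=cv2.INTER_CUBIC)
cv2.imwrite('pics/z4.png',np.hstack([a,b])); print(a.shape,b.shape)
E
```

```text
(600, 305, 3) (600, 325, 3)
```

View pics/z4.png

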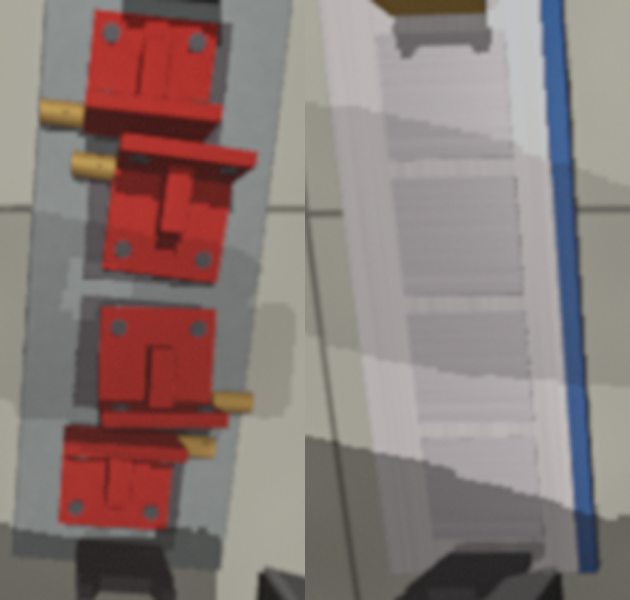

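```bash
python3 - <<'E'
from h import *
import pickle
c,s=pickle.load(open('w3.pkl','rb'))
def A(uv): return np.array(uv,float)/2.5+[290,0]
def B(uv): return (np.array(uv,float)-[305,0])/2.5+[140,0]
b=[[[378,35],[505,30],[392,160],[515,155]],[[390,178],[518,175],[405,297],[524,292]],[[407,314],[527,310],[418,423],[534,420]],[[420,438],[537,434],[432,540],[545,540]]]
for q in b: X=onz(c,B(q),.01); print('bay',X.mean(0).round(4), 'w',(X[1]-X[0]).round(3),'h',(X[0]-X[2]).round(3))
print('blue outer edge',onz(c,B([[563,5],[598,568]]),.01).round(4).tolist())
print('rack edges',onz(c,A([[47,0],[13,555],[293,0],[218,568]]),.01).round(4).tolist())
br={'B1':([155,28],[154,96],[[87,108],[221,108]],[[86,132],[220,138]]),
'B2':([179,172],[171,230],[[122,134],[257,152]],[[122,150],[250,170]]),
'B3':([161,348],[162,404],[[100,412],[228,415]],[[105,427],[228,428]]),
'B4':([120,460],[117,503],[[66,427],[188,444]],[[66,446],[186,460]])}
for k,(w1,w2,e1,e2) in br.items():
  print(k,'web',onz(c,A([w1,w2]),.052).round(4).tolist(),'\n  upright far(top)',onz(c,A(e1),.074).round(4).tolist(),'near',onz(c,A(e2),.074).round(4).tolist())
print('floors',onz(c,A([[95,12],[218,22],[103,270],[215,283],[102,308],[213,305],[60,522],[166,530]]),.018).round(4).tolist())
E
```

```text
bay [0.4431 0.0986 0.01  ] w [0.074 0.001 0.   ] h [-0.001  0.068  0.   ]
bay [0.4432 0.0205 0.01  ] w [ 0.077  0.    -0.   ] h [-0.002  0.069  0.   ]
bay [ 0.4438 -0.0579  0.01  ] w [0.075 0.002 0.   ] h [0.    0.068 0.   ]
bay [ 0.4445 -0.1359  0.01  ] w [0.076 0.002 0.   ] h [-0.     0.068  0.   ]
blue outer edge [[0.513, 0.1452, 0.01], [0.5164, -0.1904, 0.01]]
rack edges [[0.6057, 0.1468, 0.01], [0.5799, -0.1815, 0.01], [0.7445, 0.1472, 0.01], [0.7163, -0.1911, 0.01]]
B1 web [[0.6624, 0.1189, 0.052], [0.6626, 0.0862, 0.052]] 
  upright far(top) [[0.6268, 0.0753, 0.074], [0.694, 0.0753, 0.074]] near [[0.6264, 0.0641, 0.074], [0.694, 0.0613, 0.074]]
B2 web [[0.6768, 0.0485, 0.052], [0.6732, 0.0188, 0.052]] 
  upright far(top) [[0.6445, 0.0631, 0.074], [0.7131, 0.0547, 0.074]] near [[0.6446, 0.0555, 0.074], [0.71, 0.0461, 0.074]]
B3 web [[0.6694, -0.0446, 0.052], [0.6707, -0.0763, 0.052]] 
  upright far(top) [[0.6343, -0.0778, 0.074], [0.7044, -0.0796, 0.074]] near [[0.6371, -0.086, 0.074], [0.7048, -0.0867, 0.074]]
B4 web [[0.6471, -0.109, 0.052], [0.6456, -0.135, 0.052]] 
  upright far(top) [[0.6157, -0.086, 0.074], [0.683, -0.0956, 0.074]] near [[0.6156, -0.0965, 0.074], [0.6822, -0.1046, 0.074]]
floors [[0.6325, 0.1379, 0.018], [0.701, 0.1329, 0.018], [0.6378, -0.0008, 0.018], [0.7047, -0.0083, 0.018], [0.6374, -0.0228, 0.018], [0.7041, -0.0211, 0.018], [0.6113, -0.1565, 0.018], [0.6797, -0.1621, 0.018]]
```

Carrier centre is about (0.444,-0.019), turned about 0.3°, and the bays measure 74–77 x 68 mm as they must. First B4: pinch its web at (0.646,-0.118), yaw -7°.

Emit:
carry_out(
  angular=[
    [7,0,0],
    [7,0,0],
    [7,0,0],
    [7,0,0],
    [7,0,0],
    [7,0,0],
    [7,0,0],
    [7,0,0],
    [7,0,0],
  ],
  dp=[
    [2,2.9,2.4],
    [7,2.9,2.4],
    [12,2.9,2.4],
    [17,2.9,2.4],
    [22,2.9,2.4],
    [25,2.9,2.4],
    [26.5,2.9,2.4],
    [27,2.9,2.4],
    [27,2.9,2.4],
  ],
  hand=[100,100,100,100,100,100,100,100,100],
  squeeze=60,
)

```text
time_s: 15.52
tcp_pos: [0.6468, -0.1152, 0.0061]
tool_rot: [1.299, 1.148, -1.297]
force: [-0.1, -0.3, 0.2]
grip_width: 0.0943
```

```bash
python3 - <<'E'
from h import *
st();rel([.6461,-.1176,-.003],yaw(-7))
E
```

```text
t 15.53 tcp [ 0.6468 -0.1152  0.0061] rot [ 1.2988  1.148  -1.2975] F [-0.1 -0.3  0.2] w 0.0943
dp [ 0.91 -0.05  0.24] ang [ 0.02  0.01 -0.08]
```

Emit:
carry_out(
  angular=[
    [0,0,0],
    [0,0,0],
    [0,0,0],
    [0,0,0],
    [0,0,0],
    [0,0,0],
    [0,0,0],
    [0,0,0],
    [0,0,0],
    [0,0,0],
    [0,0,0],
    [0,0,0],
  ],
  dp=[
    [0.4,0,0.1],
    [0.8,0,0.1],
    [0.8,0,0.1],
    [0.8,0,0.1],
    [0.8,0,0.1],
    [0.8,0,0.1],
    [0.8,0,0.1],
    [0.8,0,0.1],
    [0.8,0,0.1],
    [0.8,0,0.1],
    [0.8,0,0.1],
    [0.8,0,0.1],
  ],
  hand=[100,100,0,0,0,0,0,0,0,0,0,0],
)

```text
time_s: 17.02
tcp_pos: [0.6462, -0.1164, -0.0029]
tool_rot: [1.299, 1.149, -1.299]
force: [1.1, -0.4, -0.1]
grip_width: 0.0136
```

```bash
python3 - <<'E'
from h import *
st();rel([.6462,-.116,.12],yaw(-7));rel([.4445,-.130,.12],yaw(.3));rel([.4445,-.130,-.001],yaw(.3))
E
```

```text
t 17.02 tcp [ 0.6462 -0.1164 -0.0029] rot [ 1.2987  1.1489 -1.2986] F [ 1.1 -0.4 -0.1] w 0.0136
dp [-12.29  -0.    -0.04] ang [-0. -0. -0.]
dp [-12.29 -19.85   3.81] ang [-7.3 -0.  -0. ]
dp [ -0.19 -19.85   3.81] ang [-7.3 -0.  -0. ]
```

Emit:
carry_out(
  angular=[
    [0,0,0],
    [0,0,0],
    [0,0,0],
    [-3,0,0],
    [-7.3,0,0],
    [-7.3,0,0],
    [-7.3,0,0],
    [-7.3,0,0],
    [-7.3,0,0],
    [-7.3,0,0],
    [-7.3,0,0],
    [-7.3,0,0],
  ],
  dp=[
    [-4,0,0],
    [-9,0,0],
    [-12.3,0,0],
    [-12.3,-5,1],
    [-12.3,-10,2],
    [-12.3,-15,3],
    [-12.3,-19.85,3.8],
    [-12.3,-19.85,3.8],
    [-8,-19.85,3.8],
    [-4,-19.85,3.8],
    [-2,-19.85,3.8],
    [-1.5,-19.85,3.8],
  ],
  hand=[0,0,0,0,0,0,0,0,0,0,0,0],
)

```text
time_s: 18.52
tcp_pos: [0.4445, -0.1297, 0.0111]
tool_rot: [1.205, 1.214, -1.206]
force: [-0.2, 0.2, -0.6]
grip_width: 0.0137
```

```bash
python3 - <<'E'
from h import *
st();rel([.4445,-.130,-.003],yaw(.3))
E
```

```text
t 18.52 tcp [ 0.4445 -0.1297  0.0111] rot [ 1.2049  1.2135 -1.2062] F [-0.2  0.2 -0.6] w 0.0137
dp [1.41 0.   0.03] ang [ 0.01 -0.04  0.1 ]
```

Emit:
carry_out(
  angular=[
    [0,0,0],
    [0,0,0],
    [0,0,0],
    [0,0,0],
    [0,0,0],
    [0,0,0],
    [0,0,0],
    [0,0,0],
    [0,0,0],
    [0,0,0],
    [0,0,0],
    [0,0,0],
  ],
  dp=[
    [0.7,0,0],
    [1.2,0,0],
    [1.4,0,0],
    [1.4,0,0],
    [1.4,0,0],
    [1.4,0,0],
    [1.4,0,0],
    [1.4,0,0],
    [1.4,0,0],
    [-3,0,0],
    [-9,0,0],
    [-14,0,0],
  ],
  hand=[0,0,0,70,70,70,70,70,70,70,70,70],
)

```text
time_s: 20.02
tcp_pos: [0.4445, -0.1299, 0.1544]
tool_rot: [1.205, 1.211, -1.205]
force: [0.8, -0.4, -1.2]
grip_width: 0.0655
```

```bash
python3 - <<'E'
from h import *
st();rel([.6625,.098,.15],yaw(-2));rel([.6625,.098,-.003],yaw(-2))
E
```

```text
t 20.02 tcp [ 0.4445 -0.1299  0.1544] rot [ 1.2055  1.2107 -1.2048] F [ 0.8 -0.4 -1.2] w 0.0655
dp [  0.45  21.92 -22.68] ang [ 2.3   0.02 -0.05]
dp [ 15.75  21.91 -22.69] ang [ 2.3   0.02 -0.05]
```

Emit:
carry_out(
  angular=[
    [2.3,0,0],
    [2.3,0,0],
    [2.3,0,0],
    [2.3,0,0],
    [2.3,0,0],
    [2.3,0,0],
    [2.3,0,0],
    [2.3,0,0],
    [2.3,0,0],
    [2.3,0,0],
    [2.3,0,0],
    [2.3,0,0],
  ],
  dp=[
    [0,4,-4],
    [0,8,-8],
    [0,12,-12],
    [0,16,-16],
    [0,20,-20],
    [0,21.9,-22.7],
    [0,21.9,-22.7],
    [4,21.9,-22.7],
    [9,21.9,-22.7],
    [13,21.9,-22.7],
    [15.3,21.9,-22.7],
    [15.6,21.9,-22.7],
  ],
  hand=[70,70,70,70,70,70,70,70,70,70,70,70],
)

```text
time_s: 21.52
tcp_pos: [0.6611, 0.0972, -0.0053]
tool_rot: [1.234, 1.194, -1.238]
force: [1.0, 0.0, 0.4]
grip_width: 0.0657
```

Emit:
carry_out(
  angular=[
    [0,0,0],
    [0,0,0],
    [0,0,0],
    [0,0,0],
    [0,0,0],
    [0,0,0],
    [0,0,0],
    [0,0,0],
    [0,0,0],
  ],
  dp=[
    [0,0,0],
    [0,0,0],
    [0,0,0],
    [0,0,0],
    [0,0,0],
    [0,0,0],
    [0,0,0],
    [0,0,0],
    [0,0,0],
  ],
  hand=[0,0,0,0,0,0,0,0,0],
)

```text
time_s: 22.65
tcp_pos: [0.6623, 0.0982, -0.0038]
tool_rot: [1.235, 1.192, -1.235]
force: [-1.3, 0.1, 1.1]
grip_width: 0.0136
```

```bash
python3 - <<'E'
from h import *
st();rel([.6625,.098,.15],yaw(-2));rel([.55,-.343,.15],yaw(88));rel([.55,-.343,-.008],yaw(88))
E
```

```text
t 22.65 tcp [ 0.6623  0.0982 -0.0038] rot [ 1.2349  1.1925 -1.2348] F [-1.3  0.1  1.1] w 0.0136
dp [-15.38   0.02   0.02] ang [ 0. -0. -0.]
dp [-15.38  -9.69  44.49] ang [-9.e+01  0.e+00 -1.e-02]
dp [ 0.42 -9.69 44.49] ang [-9.e+01  0.e+00 -1.e-02]
```

Emit:
carry_out(
  angular=[
    [0,0,0],
    [0,0,0],
    [0,0,0],
    [-10,0,0],
    [-20,0,0],
    [-30,0,0],
    [-40,0,0],
    [-50,0,0],
    [-60,0,0],
    [-70,0,0],
    [-80,0,0],
    [-90,0,0],
  ],
  dp=[
    [-4,0,0],
    [-9,0,0],
    [-15,0,0],
    [-15,-1,5],
    [-15,-2,10],
    [-15,-3,15],
    [-15,-4,20],
    [-15,-5,25],
    [-15,-6,30],
    [-15,-7,35],
    [-15,-8.5,40],
    [-15,-9.7,44.5],
  ],
  hand=[0,0,0,0,0,0,0,0,0,0,0,0],
)

```text
time_s: 24.15
tcp_pos: [0.5489, -0.3449, 0.1458]
tool_rot: [0.023, 1.571, -0.023]
force: [1.0, 0.3, -1.6]
grip_width: 0.0131
```

```bash
python3 - <<'E'
from h import *
s=st();print(s['joints'][5]);rel([.55,-.343,-.008],yaw(88))
c,im=snap('side'); 
u,v=proj(c,[.55,-.343,.15])[0].astype(int); cv2.imwrite('pics/z5.png',cv2.resize(im[v-80:v+100,u-100:u+120,::-1],(660,540),interpolation=cv2.INTER_CUBIC))
E
```

```text
t 24.15 tcp [ 0.5489 -0.3449  0.1458] rot [ 0.0234  1.5711 -0.0231] F [ 1.   0.3 -1.6] w 0.0131
-2.1585467740608704
dp [15.38  0.19  0.11] ang [ 0.3  -0.03 -0.01]
```

View pics/z5.png

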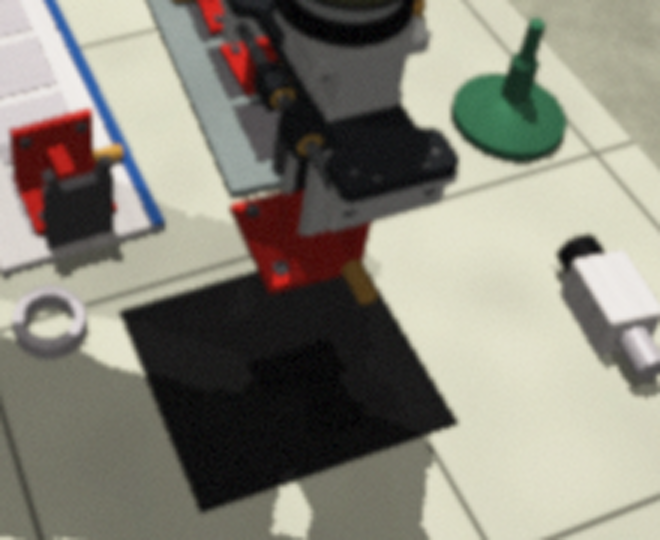

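B1 is held level over the mat with its spigot pointing to -y at (360,285). B4 stands in its carrier bay, at left.

Emit:
carry_out(
  angular=[
    [0,0,0],
    [0,0,0],
    [0,0,0],
    [0,0,0],
    [0,0,0],
    [0,0,0],
    [0,0,0],
    [0,0,0],
    [0,0,0],
    [0,0,0],
    [10,0,0],
    [20,0,0],
  ],
  dp=[
    [5,0.2,0.1],
    [10,0.2,0.1],
    [14,0.2,0.1],
    [15.4,0.2,0.1],
    [15.4,0.2,0.1],
    [15.4,0.2,0.1],
    [15.4,0.2,0.1],
    [15.4,0.2,0.1],
    [15.4,0.2,0.1],
    [10,0.2,0.1],
    [5,0.2,0.1],
    [3,0.2,0.1],
  ],
  hand=[0,0,0,0,0,70,70,70,70,70,70,70],
)

```text
time_s: 25.7
tcp_pos: [0.5518, -0.3418, 0.1197]
tool_rot: [0.304, 1.545, -0.307]
force: [0.8, 0.3, -0.5]
grip_width: 0.0659
```

Emit:
carry_out(
  angular=[
    [10,0,0],
    [20,0,0],
    [30,0,0],
    [40,0,0],
    [50,0,0],
    [60,0,0],
    [70,0,0],
    [80,0,0],
    [90,0,0],
    [100,0,0],
    [110,0,0],
    [120,0,0],
  ],
  dp=[
    [0,0,0],
    [0,0,0],
    [0,0,0],
    [0,0,0],
    [0,0,0],
    [0,0,0],
    [0,0,0],
    [0,0,0],
    [0,0,0],
    [0,0,0],
    [0,0,0],
    [0,0,0],
  ],
  hand=[70,70,70,70,70,70,70,70,70,70,70,70],
)

```text
time_s: 27.2
tcp_pos: [0.5509, -0.3412, 0.1162]
tool_rot: [1.843, 0.629, -1.843]
force: [0.1, 0.4, 0.2]
grip_width: 0.0662
```

```bash
python3 - <<'E'
from h import *
s=st();rel([.55,-.343,.03],yaw(-92));rel([.55,-.343,-.009],yaw(-92))
E
```

```text
t 27.2 tcp [ 0.5509 -0.3412  0.1162] rot [ 1.8429  0.6286 -1.8429] F [0.1 0.4 0.2] w 0.0662
dp [8.62 0.09 0.18] ang [39.67  0.    0.  ]
dp [12.52  0.09  0.18] ang [39.67  0.    0.  ]
```

Emit:
carry_out(
  angular=[
    [10,0,0],
    [20,0,0],
    [30,0,0],
    [39.7,0,0],
    [39.7,0,0],
    [39.7,0,0],
    [39.7,0,0],
    [39.7,0,0],
  ],
  dp=[
    [0,0.1,0.1],
    [0,0.1,0.1],
    [0,0.1,0.1],
    [1,0.1,0.1],
    [6,0.1,0.1],
    [10,0.1,0.1],
    [12.3,0.1,0.1],
    [12.3,0.1,0.1],
  ],
  hand=[70,70,70,70,70,70,70,70],
)

```text
time_s: 28.2
tcp_pos: [0.5499, -0.342, -0.0084]
tool_rot: [-2.203, 0.031, 2.209]
force: [-0.4, -0.6, 0.7]
grip_width: 0.0657
```

Emit:
carry_out(
  angular=[
    [0,0,0],
    [0,0,0],
    [0,0,0],
    [0,0,0],
    [0,0,0],
    [0,0,0],
    [0,0,0],
    [0,0,0],
    [0,0,0],
    [0,0,0],
    [0,0,0],
    [0,0,0],
  ],
  dp=[
    [0,0,0],
    [0,0,0],
    [0,0,0],
    [0,0,0],
    [0,0,0],
    [0,0,0],
    [0,0,0],
    [0,0,0],
    [0,0,0],
    [-5,0,0],
    [-10,0,0],
    [-14,0,0],
  ],
  hand=[0,0,0,0,0,0,0,0,0,0,0,0],
)

```text
time_s: 29.7
tcp_pos: [0.5507, -0.3428, 0.135]
tool_rot: [-2.208, 0.034, 2.206]
force: [0.8, -0.7, -1.5]
grip_width: 0.0136
```

```bash
python3 - <<'E'
from h import *
s=st();print(s['joints']);rel([.4438,-.0525,.13],yaw(.3))
E
```

```text
t 29.7 tcp [ 0.5507 -0.3428  0.135 ] rot [-2.2075  0.0335  2.206 ] F [ 0.8 -0.7 -1.5] w 0.0136
[-6.13079356e-01  5.49860851e-01  1.25575647e+00 -1.32147539e-04
  1.33504693e+00  9.87514538e-01]
dp [  0.48 -28.69  11.55] ang [-9.201e+01 -0.000e+00 -6.000e-02]
```

Emit:
carry_out(
  angular=[
    [-10,0,0],
    [-20,0,0],
    [-30,0,0],
    [-40,0,0],
    [-50,0,0],
    [-60,0,0],
    [-70,0,0],
    [-80,0,0],
    [-92,0,0],
    [-92,0,0],
    [-92,0,0],
    [-92,0,0],
  ],
  dp=[
    [0,-3,1],
    [0,-6,2.5],
    [0,-10,4],
    [0,-14,5.5],
    [0,-18,7],
    [0,-22,8.5],
    [0,-26,10],
    [0,-28.7,11.5],
    [0,-28.7,11.5],
    [3,-28.7,11.5],
    [8,-28.7,11.5],
    [11,-28.7,11.5],
  ],
  hand=[0,0,0,0,0,0,0,0,0,0,0,0],
)

```text
time_s: 31.2
tcp_pos: [0.4434, -0.0522, 0.0212]
tool_rot: [1.205, 1.213, -1.206]
force: [-0.3, 0.1, -2.8]
grip_width: 0.0135
```

```bash
python3 - <<'E'
from h import *
s=st();rel([.4438,-.0525,-.003],yaw(.3))
E
```

```text
t 31.2 tcp [ 0.4434 -0.0522  0.0212] rot [ 1.2047  1.2131 -1.2065] F [-0.3  0.1 -2.8] w 0.0135
dp [2.42 0.05 0.03] ang [ 0.   -0.01  0.1 ]
```

Emit:
carry_out(
  angular=[
    [0,0,0],
    [0,0,0],
    [0,0,0],
    [0,0,0],
    [0,0,0],
    [0,0,0],
    [0,0,0],
    [0,0,0],
    [0,0,0],
    [0,0,0],
    [0,0,0],
    [0,0,0],
  ],
  dp=[
    [1.2,0,0],
    [2,0,0],
    [2.4,0,0],
    [2.4,0,0],
    [2.4,0,0],
    [2.4,0,0],
    [2.4,0,0],
    [2.4,0,0],
    [-1,0,0],
    [-4,0,0],
    [-9,0,0],
    [-12,0,0],
  ],
  hand=[0,0,0,0,70,70,70,70,70,70,70,70],
)

```text
time_s: 32.7
tcp_pos: [0.4447, -0.0524, 0.1454]
tool_rot: [1.206, 1.21, -1.204]
force: [0.2, -0.5, -0.9]
grip_width: 0.0658
```

```bash
python3 - <<'E'
from h import *
s=st();rel([.67,-.0525,.13],yaw(0));rel([.67,-.0525,-.008],yaw(0))
E
```

```text
t 32.7 tcp [ 0.4447 -0.0524  0.1454] rot [ 1.2061  1.2097 -1.2039] F [ 0.2 -0.5 -0.9] w 0.0658
dp [ 1.59 22.52  0.13] ang [ 0.3   0.02 -0.13]
dp [15.39 22.49  0.12] ang [ 0.3   0.02 -0.13]
```

Emit:
carry_out(
  angular=[
    [0.3,0,0],
    [0.3,0,0],
    [0.3,0,0],
    [0.3,0,0],
    [0.3,0,0],
    [0.3,0,0],
    [0.3,0,0],
    [0.3,0,0],
    [0.3,0,0],
    [0.3,0,0],
  ],
  dp=[
    [0,5,0.1],
    [0,11,0.1],
    [0,17,0.1],
    [0,22.5,0.1],
    [0,22.5,0.1],
    [5,22.5,0.1],
    [10,22.5,0.1],
    [14,22.5,0.1],
    [15.2,22.5,0.1],
    [15.2,22.5,0.1],
  ],
  hand=[70,70,70,70,70,70,70,70,70,70],
)

```text
time_s: 33.95
tcp_pos: [0.6693, -0.0522, -0.008]
tool_rot: [1.209, 1.209, -1.209]
force: [0.3, 0.3, 0.7]
grip_width: 0.0657
```

Emit:
carry_out(
  angular=[
    [0,0,0],
    [0,0,0],
    [0,0,0],
    [0,0,0],
    [0,0,0],
    [0,0,0],
    [0,0,0],
    [0,0,0],
    [0,0,0],
    [0,0,0],
    [0,0,0],
    [0,0,0],
  ],
  dp=[
    [0,0,0],
    [0,0,0],
    [0,0,0],
    [0,0,0],
    [0,0,0],
    [0,0,0],
    [0,0,0],
    [0,0,0],
    [0,0,0],
    [-4,0,0],
    [-9,0,0],
    [-14,0,0],
  ],
  hand=[0,0,0,0,0,0,0,0,0,0,0,0],
)

```text
time_s: 35.45
tcp_pos: [0.6688, -0.0521, 0.1322]
tool_rot: [1.209, 1.21, -1.21]
force: [1.2, -0.1, -1.5]
grip_width: 0.0132
```

```bash
python3 - <<'E'
from h import *
s=st();rel([.55,-.343,.13],yaw(0));rel([.55,-.343,.04],yaw(0))
E
```

```text
t 35.45 tcp [ 0.6688 -0.0521  0.1322] rot [ 1.2088  1.2103 -1.2101] F [ 1.2 -0.1 -1.5] w 0.0132
dp [  0.23 -11.88  29.09] ang [-0.   -0.01  0.07]
dp [  9.23 -11.87  29.09] ang [-0.   -0.01  0.07]
```

Emit:
carry_out(
  angular=[
    [0,0,0],
    [0,0,0],
    [0,0,0],
    [0,0,0],
    [0,0,0],
    [0,0,0],
    [0,0,0],
    [0,0,0],
    [0,0,0],
    [0,0,0],
  ],
  dp=[
    [0,-2,6],
    [0,-4,12],
    [0,-7,18],
    [0,-9.5,24],
    [0,-11.9,29.1],
    [0,-11.9,29.1],
    [4,-11.9,29.1],
    [9,-11.9,29.1],
    [11,-11.9,29.1],
    [11,-11.9,29.1],
  ],
  hand=[0,0,0,0,0,0,0,0,0,0],
)

```text
time_s: 36.7
tcp_pos: [0.5502, -0.3425, 0.0206]
tool_rot: [1.209, 1.211, -1.209]
force: [0.3, 0.9, -2.1]
grip_width: 0.0135
```

Emit:
carry_out(
  angular=[
    [0,0,0],
    [0,0,0],
    [0,0,0],
    [0,0,0],
    [0,0,0],
    [0,0,0],
    [0,0,0],
    [0,0,0],
  ],
  dp=[
    [0,0,0],
    [0,0,0],
    [0,0,0],
    [0,0,0],
    [0,0,0],
    [0,0,0],
    [0,0,0],
    [0,0,0],
  ],
  hand=[0,0,0,0,0,0,0,0],
  squeeze=6,
)

```text
time_s: 37.7
tcp_pos: [0.5503, -0.3431, 0.0211]
tool_rot: [1.209, 1.209, -1.209]
force: [-0.4, 1.5, -3.0]
grip_width: 0.0141
```

```bash
cat > v.py <<'E'
import sys
from h import *
s=st(); o=[]
for n in('side','wrist'):
    c,im=snap(n)
    if n=='side': u,v=proj(c,np.array(s['tcp_pos'])+[0,0,.03])[0].astype(int); o.append(cv2.resize(im[max(v-60,0):v+60,max(u-60,0):u+60,::-1],(400,400),interpolation=cv2.INTER_CUBIC))
    else: o.append(im[:,120:520,::-1])
cv2.imwrite('pics/'+sys.argv[1],np.hstack(o))
E
python3 v.py p1.png
```

```text
t 37.7 tcp [ 0.5503 -0.3431  0.0211] rot [ 1.2091  1.2093 -1.2092] F [-0.4  1.5 -3. ] w 0.0141
```

View pics/p1.png

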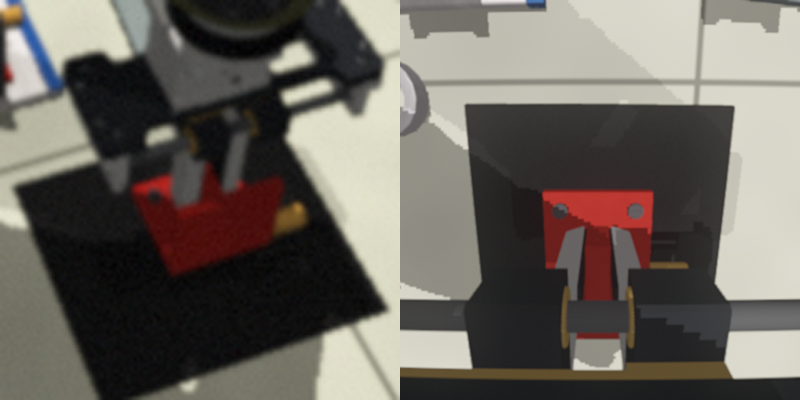

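Not much roll visible; the upright is still at -y. I'll check the roll angle numerically, then try the lightest pinch.

```bash
cat > roll.py <<'E'
from h import *
# held mirrored bracket, yaw0: predicted rows of wall-2 free edge for roll phi vs red mask top row
s=st(); c,im=snap('wrist'); p=np.array(s['tcp_pos'])+[0,0,.0445]
hsv=cv2.cvtColor(im,cv2.COLOR_RGB2HSV); m=((hsv[...,0]<8)|(hsv[...,0]>172))&(hsv[...,1]>150)&(hsv[...,2]>60)
ys,xs=np.nonzero(m[:,200:440]); print('red rows',ys.min(),ys.max(),'cols',xs.min()+200,xs.max()+200)
for f in range(0,100,15):
    a=np.radians(f); out=[]
    for (lat,up) in((.030,-.0265),(.030,-.0185),(-.034,.0375)):
        # rotate about x so -y side goes down (top towards -y): +x rotation
        y=lat*np.cos(a)-up*np.sin(a); z=lat*np.sin(a)+up*np.cos(a)
        out.append(proj(c,p+[0,y,z])[0].round(0).tolist())
    print(f,out)
E
python3 roll.py
```

```text
t 37.8 tcp [ 0.5503 -0.3431  0.0211] rot [ 1.2092  1.2092 -1.2092] F [ 0.7  0.5 -2.2] w 0.0138
red rows 189 337 cols 262 373
0 [[317.0, 189.0], [317.0, 192.0], [317.0, 339.0]]
15 [[317.0, 183.0], [317.0, 189.0], [317.0, 340.0]]
30 [[317.0, 180.0], [317.0, 190.0], [317.0, 334.0]]
45 [[317.0, 183.0], [317.0, 195.0], [317.0, 323.0]]
60 [[317.0, 190.0], [317.0, 205.0], [317.0, 309.0]]
75 [[317.0, 203.0], [317.0, 220.0], [317.0, 293.0]]
90 [[317.0, 222.0], [317.0, 237.0], [317.0, 276.0]]
```

Emit:
carry_out(
  angular=[
    [0,0,0],
    [0,0,0],
    [0,0,0],
    [0,0,0],
    [0,0,0],
    [0,0,0],
    [0,0,0],
    [0,0,0],
  ],
  dp=[
    [0,0,0],
    [0,0,0],
    [0,0,0],
    [0,0,0],
    [0,0,0],
    [0,0,0],
    [0,0,0],
    [0,0,0],
  ],
  hand=[0,0,0,0,0,0,0,0],
  squeeze=3,
)

```text
time_s: 38.85
tcp_pos: [0.5503, -0.3431, 0.0212]
tool_rot: [1.209, 1.209, -1.209]
force: [-1.1, -0.0, -3.5]
grip_width: 0.0137
```

```bash
python3 roll.py|head -2
```

```text
t 38.85 tcp [ 0.5503 -0.3431  0.0212] rot [ 1.2092  1.2092 -1.2092] F [-1.1 -0.  -3.5] w 0.0137
red rows 188 337 cols 261 373
```

No pivot even at 3 N, so I'll tilt the hand. I'll carry it to the clear bench near the robot at (0.31,-0.38), upright wall outward, where the palm can swing outward, and grip hard.

Emit:
carry_out(
  angular=[
    [0,0,0],
    [0,0,0],
    [0,0,0],
    [-6,0,0],
    [-14,0,0],
    [-22,0,0],
    [-30,0,0],
    [-39,0,0],
    [-39,0,0],
    [-39,0,0],
  ],
  dp=[
    [0,0,0],
    [0,0,0],
    [0,0,0],
    [-6,0,0],
    [-11,-5,0.7],
    [-15,-10,1.5],
    [-15,-15,2.2],
    [-15,-20,3],
    [-15,-24,3.7],
    [-15,-24,3.7],
  ],
  hand=[0,0,0,0,0,0,0,0,0,0],
  squeeze=60,
)

```text
time_s: 40.15
tcp_pos: [0.3085, -0.3806, 0.1717]
tool_rot: [0.696, 1.456, -0.697]
force: [0.2, 0.3, -2.3]
grip_width: 0.014
```

```bash
python3 - <<'E'
from h import *
s=st(); print(s['joints'])
R0=R.from_rotvec(s['tool_rot']).as_matrix(); p=np.array(s['tcp_pos']); pin=p-.0445*R0[:,0]
for a in(20,40,60):   # rotate about pinch point
    Rn=R0@R.from_euler('y',a,degrees=True).as_matrix(); print(a); rel(pin+.0445*Rn[:,0],Rn)
E
```

```text
t 40.15 tcp [ 0.3085 -0.3806  0.1717] rot [ 0.6964  1.4555 -0.6973] F [ 0.2  0.3 -2.3] w 0.014
[-9.64361236e-01  1.65696207e-01  1.68752087e+00 -2.46423373e-04
  1.28759288e+00 -1.64231765e+00]
20
dp [-0.27 -0.   -1.52] ang [ 0. 20.  0.]
40
dp [-1.04  0.   -2.86] ang [-0. 40.  0.]
60
dp [-2.22  0.   -3.85] ang [ 0. 60.  0.]
```

Emit:
carry_out(
  angular=[
    [0,8,0],
    [0,16,0],
    [0,24,0],
    [0,32,0],
    [0,40,0],
    [0,48,0],
    [0,54,0],
    [0,60,0],
    [0,60,0],
    [0,60,0],
  ],
  dp=[
    [0,0,-0.6],
    [-0.2,0,-1.2],
    [-0.4,0,-1.8],
    [-0.7,0,-2.3],
    [-1,0,-2.9],
    [-1.5,0,-3.3],
    [-1.8,0,-3.6],
    [-2.2,0,-3.9],
    [-2.2,0,-3.9],
    [-2.2,0,-3.9],
  ],
  hand=[0,0,0,0,0,0,0,0,0,0],
)

```text
time_s: 41.4
tcp_pos: [0.2862, -0.3499, 0.1932]
tool_rot: [1.14, 2.392, -0.308]
force: [0.2, 0.6, -1.9]
grip_width: 0.0135
```

```bash
python3 - <<'E'
from h import *
s=st(); print(s['joints']); R0=R.from_rotvec(s['tool_rot']).as_matrix(); print(R0[:,0].round(3),(np.array(s['tcp_pos'])-.0445*R0[:,0]).round(3))
E
python3 v.py p2.png
```

```text
t 41.4 tcp [ 0.2862 -0.3499  0.1932] rot [ 1.1399  2.3915 -0.3078] F [ 0.2  0.6 -1.9] w 0.0135
[-0.93800056  0.78554918  1.09441243 -0.05646777  2.30421129 -1.63273047]
[-0.544  0.671 -0.503] [ 0.31  -0.38   0.216]
t 41.4 tcp [ 0.2862 -0.3499  0.1932] rot [ 1.1399  2.3915 -0.3078] F [ 0.2  0.6 -1.9] w 0.0135
```

View pics/p2.png

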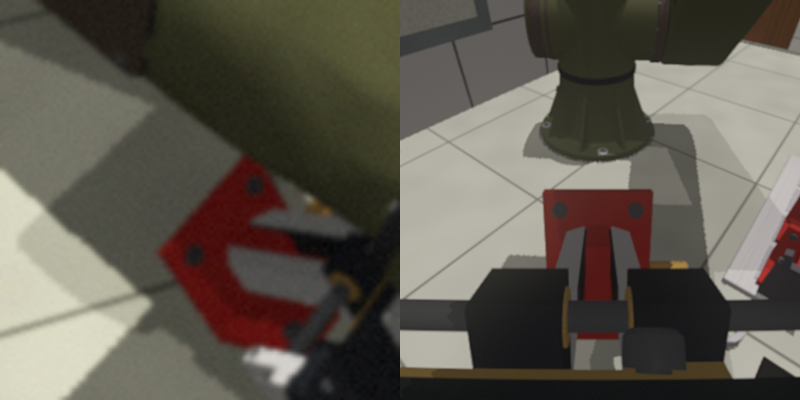

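60° tilt works with no slip (q5=2.30). I'll go to 70° and bring the corner down to the bench.

```bash
python3 - <<'E'
from h import *
s=telemetry.get_state(); R0=R.from_rotvec(s['tool_rot']).as_matrix(); pin=np.array(s['tcp_pos'])-.0445*R0[:,0]
for a,h in((0,.12),(10,.07),(10,.046),(10,.041)):
    Rn=R0@R.from_euler('y',a,degrees=True).as_matrix(); q=pin.copy(); q[2]=h; print(a,h); rel(q+.0445*Rn[:,0],Rn)
E
```

```text
0 0.12
dp [4.83 0.   8.31] ang [0. 0. 0.]
10 0.07
dp [ 7.28  0.   11.85] ang [ 0. 10.  0.]
10 0.046
dp [ 8.49  0.   13.93] ang [ 0. 10.  0.]
10 0.041
dp [ 8.74  0.   14.36] ang [ 0. 10.  0.]
```

Emit:
carry_out(
  angular=[
    [0,0,0],
    [0,0,0],
    [0,4,0],
    [0,8,0],
    [0,10,0],
    [0,10,0],
    [0,10,0],
    [0,10,0],
  ],
  dp=[
    [2.4,0,4.1],
    [4.8,0,8.3],
    [6,0,10],
    [7.1,0,11.6],
    [7.3,0,11.9],
    [7.9,0,12.9],
    [8.5,0,13.9],
    [8.5,0,13.9],
  ],
  hand=[0,0,0,0,0,0,0,0],
)

```text
time_s: 42.5
tcp_pos: [0.2831, -0.3465, 0.03]
tool_rot: [1.213, 2.544, -0.214]
force: [-0.3, -0.2, -3.0]
grip_width: 0.0133
```

```bash
python3 - <<'E'
from h import *
s=st(); print(s['joints']); R0=R.from_rotvec(s['tool_rot']).as_matrix(); print(R0[:,0].round(3),(np.array(s['tcp_pos'])-.0445*R0[:,0]).round(4))
E
```

```text
t 42.5 tcp [ 0.2831 -0.3465  0.03  ] rot [ 1.2134  2.5438 -0.2142] F [-0.3 -0.2 -3. ] w 0.0133
[-0.93743921  1.10461119  1.04149093 -0.05563879  2.21578018 -1.62047507]
[-0.591  0.73  -0.342] [ 0.3094 -0.379   0.0453]
```

Emit:
carry_out(
  angular=[
    [0,0,0],
    [0,0,0],
    [0,0,0],
  ],
  dp=[
    [0.06,0,0.16],
    [0.12,0,0.33],
    [0.12,0,0.33],
  ],
  hand=[0,0,0],
)

```text
time_s: 42.88
tcp_pos: [0.2832, -0.3467, 0.0268]
tool_rot: [1.213, 2.544, -0.214]
force: [-0.4, 0.8, -2.3]
grip_width: 0.0137
```

Emit:
carry_out(
  angular=[
    [0,0,0],
    [0,0,0],
    [0,0,0],
    [0,0,0],
    [0,0,0],
    [0,0,0],
    [0,0,0],
    [0,0,0],
    [0,0,0],
    [0,0,0],
  ],
  dp=[
    [0,0,0],
    [0,0,0],
    [0,0,0],
    [0,0,0],
    [0,0,0],
    [0,0,0],
    [0,0,0],
    [-2,0,0],
    [-6,0,0],
    [-10,0,0],
  ],
  hand=[20,22,40,70,70,70,70,70,70,70],
)

```text
time_s: 44.12
tcp_pos: [0.3428, -0.4202, 0.0618]
tool_rot: [1.214, 2.544, -0.214]
force: [-0.2, -1.4, 1.2]
grip_width: 0.0657
```

```bash
cat > red.py <<'E'
from h import *
s=st(); R0=R.from_rotvec(s['tool_rot']).as_matrix()
rel([.31,-.38,.17],yaw(39)); print(s['joints'])
E
python3 red.py
```

```text
t 44.12 tcp [ 0.3428 -0.4202  0.0618] rot [ 1.2136  2.5442 -0.2139] F [-0.2 -1.4  1.2] w 0.0657
dp [  1.18  -0.02 -11.94] ang [ -0. -70.  -0.]
[-0.93200207  1.30711809  0.550898   -0.06605276  2.50405026 -1.63822954]
```

```bash
python3 - <<'E'
from h import *
for z in(.12,.17):rel([.348,-.426,z],yaw(39))
E
```

```text
dp [-2.72  0.04 -5.2 ] ang [ -0. -70.  -0.]
dp [-4.43  0.04 -9.9 ] ang [ -0. -70.  -0.]
```

Emit:
carry_out(
  angular=[
    [0,-5,0],
    [0,-14,0],
    [0,-23,0],
    [0,-32,0],
    [0,-41,0],
    [0,-50,0],
    [0,-60,0],
    [0,-70,0],
    [0,-70,0],
    [0,-70,0],
  ],
  dp=[
    [-1.5,0,-2.5],
    [-3,0,-5.2],
    [-4,0,-8],
    [-4.4,0,-9.9],
    [-4.4,0,-9.9],
    [-4.4,0,-9.9],
    [-4.4,0,-9.9],
    [-4.4,0,-9.9],
    [-4.4,0,-9.9],
    [-4.4,0,-9.9],
  ],
  hand=[70,70,70,70,70,70,70,70,70,70],
)

```text
time_s: 45.38
tcp_pos: [0.3471, -0.4257, 0.1695]
tool_rot: [0.695, 1.458, -0.695]
force: [0.4, 0.0, -0.2]
grip_width: 0.0657
```

```bash
python3 - <<'E'
from h import *
import pickle
s=st(); c,im=snap('wrist','w5.png'); pickle.dump((c,s),open('w5.pkl','wb'))
cv2.imwrite('pics/z6.png',cv2.resize(im[50:290,150:470,::-1],(800,600),interpolation=cv2.INTER_CUBIC))
E
```

```text
t 45.38 tcp [ 0.3471 -0.4257  0.1695] rot [ 0.6953  1.4576 -0.6947] F [ 0.4  0.  -0.2] w 0.0657
```

View pics/z6.png

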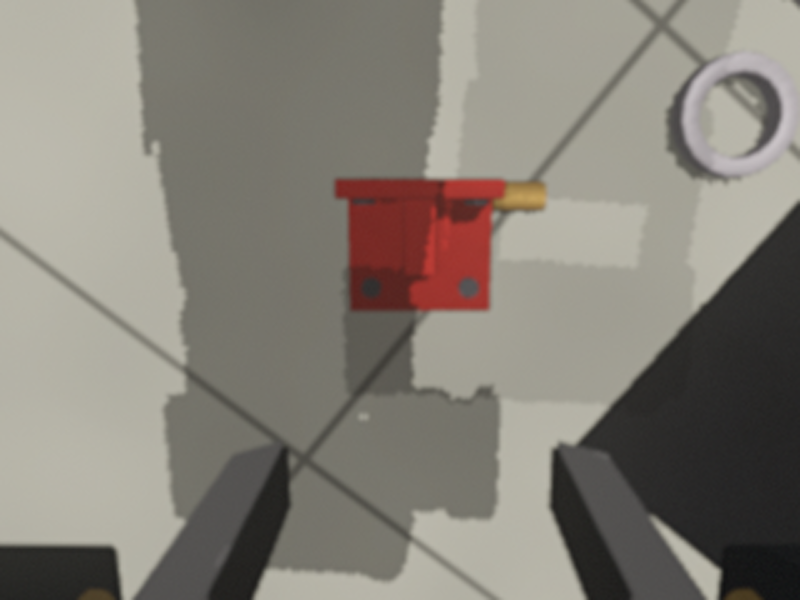

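It rolled cleanly: it lies flat and right-handed, spigot at (520,197), upright on the far side.

```bash
python3 - <<'E'
from h import *
import pickle
c,s=pickle.load(open('w5.pkl','rb')); A=lambda q:np.array(q,float)/2.5+[150,50]
d=yaw(39)[:,1]; n=-yaw(39)[:,2]; p0=np.array(s['tcp_pos'])
def L(l,q,z): X=onz(c,A(q),z)-p0; print(l,'along,lat mm',np.c_[X@d,X@n].round(4).tolist())
L('outer',[[335,180],[506,180]],.064); L('inner',[[335,198],[506,198]],.064); L('web',[[418,205],[420,275]],.042); L('floor',[[350,310],[490,308]],.008)
E
```

```text
outer along,lat mm [[-0.0339, 0.0725], [0.0356, 0.0725]]
inner along,lat mm [[-0.0341, 0.0654], [0.0358, 0.0653]]
web along,lat mm [[-0.0002, 0.0618], [0.0007, 0.0311]]
floor along,lat mm [[-0.0341, 0.0096], [0.0355, 0.0105]]
```

Emit:
carry_out(
  angular=[
    [0,0,0],
    [0,0,0],
    [0,0,0],
    [0,0,0],
    [0,0,0],
    [0,0,0],
    [0,0,0],
    [0,0,0],
  ],
  dp=[
    [0,0.1,-4.6],
    [4,0.1,-4.6],
    [9,0.1,-4.6],
    [14,0.1,-4.6],
    [17,0.1,-4.6],
    [18.2,0.1,-4.6],
    [18.2,0.1,-4.6],
    [18.2,0.1,-4.6],
  ],
  hand=[70,70,70,70,70,70,70,70],
)

```text
time_s: 46.42
tcp_pos: [0.3194, -0.3898, -0.0119]
tool_rot: [0.694, 1.455, -0.695]
force: [-0.9, 0.3, -0.1]
grip_width: 0.0657
```

Emit:
carry_out(
  angular=[
    [0,0,0],
    [0,0,0],
    [0,0,0],
    [0,0,0],
    [0,0,0],
    [0,0,0],
    [0,0,0],
    [0,0,0],
    [0,0,0],
    [0,0,0],
    [0,0,0],
    [0,0,0],
  ],
  dp=[
    [0,0,0],
    [0,0,0],
    [0,0,0],
    [0,0,0],
    [0,0,0],
    [0,0,0],
    [0,0,0],
    [0,0,0],
    [-4,0,0],
    [-9,0,0],
    [-14,0,0],
    [-14,0,0],
  ],
  hand=[0,0,0,0,0,0,0,0,0,0,0,0],
)

```text
time_s: 47.92
tcp_pos: [0.3197, -0.3903, 0.1302]
tool_rot: [0.692, 1.451, -0.697]
force: [-0.2, 0.6, -3.4]
grip_width: 0.0132
```

```bash
python3 - <<'E'
from h import *
s=st();rel([.4432,.0255,.14],yaw(.3))
E
```

```text
t 47.92 tcp [ 0.3197 -0.3903  0.1302] rot [ 0.692   1.4515 -0.6966] F [-0.2  0.6 -3.4] w 0.0132
dp [ -1.14  35.76 -24.54] ang [38.7   0.33 -0.1 ]
```

Emit:
carry_out(
  angular=[
    [5,0,0],
    [10,0,0],
    [15,0,0],
    [20,0,0],
    [25,0,0],
    [30,0,0],
    [35,0,0],
    [38.7,0,0],
    [38.7,0,0],
    [38.7,0,0],
    [38.7,0,0],
    [38.7,0,0],
  ],
  dp=[
    [-1,4,-3],
    [-1.1,9,-6],
    [-1.1,14,-9.5],
    [-1.1,19,-13],
    [-1.1,24,-16.5],
    [-1.1,29,-20],
    [-1.1,33,-22.5],
    [-1.1,35.8,-24.5],
    [-1.1,35.8,-24.5],
    [3,35.8,-24.5],
    [8,35.8,-24.5],
    [11,35.8,-24.5],
  ],
  hand=[0,0,0,0,0,0,0,0,0,0,0,0],
)

```text
time_s: 49.42
tcp_pos: [0.441, 0.0259, 0.0141]
tool_rot: [1.204, 1.214, -1.208]
force: [0.4, -0.1, -2.3]
grip_width: 0.0135
```

```bash
python3 - <<'E'
from h import *
s=st();rel([.4432,.0255,-.003],yaw(.3))
E
```

```text
t 49.42 tcp [0.441  0.0259 0.0141] rot [ 1.2035  1.2144 -1.208 ] F [ 0.4 -0.1 -2.3] w 0.0135
dp [1.71 0.23 0.04] ang [0.   0.   0.21]
```

Emit:
carry_out(
  angular=[
    [0,0,0],
    [0,0,0],
    [0,0,0],
    [0,0,0],
    [0,0,0],
    [0,0,0],
    [0,0,0],
    [0,0,0],
    [0,0,0],
    [0,0,0],
    [0,0,0],
    [0,0,0],
  ],
  dp=[
    [1,0.2,0],
    [1.5,0.2,0],
    [1.7,0.2,0],
    [1.7,0.2,0],
    [1.7,0.2,0],
    [1.7,0.2,0],
    [1.7,0.2,0],
    [1.7,0.2,0],
    [-1,0.2,0],
    [-5,0.2,0],
    [-10,0.2,0],
    [-13,0.2,0],
  ],
  hand=[0,0,0,0,70,70,70,70,70,70,70,70],
)

```text
time_s: 50.92
tcp_pos: [0.4453, 0.0267, 0.1494]
tool_rot: [1.206, 1.21, -1.204]
force: [-0.9, 0.2, -0.9]
grip_width: 0.0656
```

```bash
python3 - <<'E'
from h import *
s=st();rel([.6747,.0251,.14],yaw(-7));rel([.6747,.0251,-.008],yaw(-7))
E
```

```text
t 50.92 tcp [0.4453 0.0267 0.1494] rot [ 1.2065  1.2099 -1.2036] F [-0.9  0.2 -0.9] w 0.0656
dp [ 0.99 22.94  0.28] ang [ 7.3  -0.01 -0.14]
dp [15.79 22.9   0.28] ang [ 7.3  -0.01 -0.14]
```

Emit:
carry_out(
  angular=[
    [2,0,0],
    [4,0,0],
    [7.3,0,0],
    [7.3,0,0],
    [7.3,0,0],
    [7.3,0,0],
  ],
  dp=[
    [0,5,2],
    [0,11,4],
    [0,17,6],
    [0,22.9,6.3],
    [0,22.9,6.3],
    [0,22.9,6.3],
  ],
  hand=[70,70,70,70,70,70],
)

```text
time_s: 51.68
tcp_pos: [0.6735, -0.035, 0.1465]
tool_rot: [1.298, 1.15, -1.299]
force: [0.0, 0.4, -0.0]
grip_width: 0.0663
```

```bash
python3 - <<'E'
from h import *
s=st(); c,im=snap('wrist','w6.png')
hsv=cv2.cvtColor(im,cv2.COLOR_RGB2HSV); m=(((hsv[...,0]<8)|(hsv[...,0]>172))&(hsv[...,1]>150)&(hsv[...,2]>50)).astype(np.uint8)
n,_,stt,_=cv2.connectedComponentsWithStats(m)
print([x.tolist() for x in stt[1:] if x[4]>150])
a=np.radians(-7);d=np.array([np.cos(a),np.sin(a),0]);nn=np.array([-np.sin(a),np.cos(a),0]);o=np.array([.6749,.0271,.042])
P=[o+x*d+y*nn+z*np.array([0,0,1]) for x in(-.035,.035) for y,z in((.032,.032),(.024,.032),(-.032,-.024))]
print(proj(c,P).round(0).tolist())
rel([.6747,.0251,-.008],yaw(-7))
E
```

```text
t 51.67 tcp [ 0.6735 -0.035   0.1465] rot [ 1.298   1.1499 -1.2994] F [ 0.   0.4 -0. ] w 0.0663
[[272, 97, 77, 63, 3742], [37, 134, 67, 16, 474], [83, 147, 68, 45, 1625], [63, 201, 104, 54, 2677]]
[[271.0, 98.0], [272.0, 107.0], [281.0, 161.0], [350.0, 98.0], [349.0, 107.0], [343.0, 161.0]]
dp [15.54 -0.6  -5.98] ang [ 0.01 -0.    0.  ]
```

B2 is exactly where I predicted: its mask matches to 1 px.

Emit:
carry_out(
  angular=[
    [0,0,0],
    [0,0,0],
    [0,0,0],
    [0,0,0],
    [0,0,0],
    [0,0,0],
    [0,0,0],
  ],
  dp=[
    [0,-0.3,-5],
    [4,-0.3,-6],
    [9,-0.3,-6],
    [13,-0.3,-6],
    [15,-0.3,-6],
    [15.4,-0.3,-6],
    [15.4,-0.3,-6],
  ],
  hand=[70,70,70,70,70,70,70],
)

```text
time_s: 52.6
tcp_pos: [0.6792, 0.0247, -0.0052]
tool_rot: [1.3, 1.147, -1.297]
force: [-1.1, -0.1, -0.0]
grip_width: 0.0658
```

Emit:
carry_out(
  angular=[
    [0,0,0],
    [0,0,0],
    [0,0,0],
    [0,0,0],
    [0,0,0],
    [0,0,0],
    [0,0,0],
    [0,0,0],
    [-10,0,0],
    [-20,0,0],
    [-30,0,0],
    [-30,0,0],
  ],
  dp=[
    [0,0,0],
    [0,0,0],
    [0,0,0],
    [0,0,0],
    [0,0,0],
    [-4,0,0],
    [-9,0,0],
    [-15,0,0],
    [-15,0,4],
    [-15,0,8],
    [-15,0,12],
    [-15,0,12],
  ],
  hand=[0,0,0,0,0,0,0,0,0,0,0,0],
)

```text
time_s: 54.1
tcp_pos: [0.6633, -0.0969, 0.1425]
tool_rot: [0.909, 1.373, -0.91]
force: [0.2, 0.3, -2.2]
grip_width: 0.0134
```

```bash
python3 - <<'E'
from h import *
s=st();rel([.55,-.343,.13],yaw(88));rel([.55,-.343,-.013],yaw(88))
E
```

```text
t 54.1 tcp [ 0.6633 -0.0969  0.1425] rot [ 0.909   1.3731 -0.91  ] F [ 0.2  0.3 -2.2] w 0.0134
dp [  1.27 -20.02  18.24] ang [-6.506e+01 -4.000e-02  4.000e-02]
dp [ 15.57 -20.01  18.25] ang [-6.506e+01 -4.000e-02  4.000e-02]
```

Emit:
carry_out(
  angular=[
    [-9,0,0],
    [-18,0,0],
    [-27,0,0],
    [-36,0,0],
    [-45,0,0],
    [-54,0,0],
    [-65,0,0],
    [-65,0,0],
    [-65,0,0],
    [-65,0,0],
    [-65,0,0],
    [-65,0,0],
  ],
  dp=[
    [1,-3,3],
    [1,-6,6],
    [1,-9,9],
    [1,-12,12],
    [1,-15,15],
    [1,-18,17],
    [1,-20,18.2],
    [6,-20,18.2],
    [11,-20,18.2],
    [14.5,-20,18.2],
    [15.4,-20,18.2],
    [15.4,-20,18.2],
  ],
  hand=[0,0,0,0,0,0,0,0,0,0,0,0],
)

```text
time_s: 55.6
tcp_pos: [0.5529, -0.3389, -0.0061]
tool_rot: [0.028, 1.567, -0.028]
force: [-13.6, 16.6, 42.4]
grip_width: 0.0137
```

Emit:
carry_out(
  angular=[
    [0,0,0],
    [0,0,0],
    [0,0,0],
    [0,0,0],
    [0,0,0],
    [0,0,0],
    [10,0,0],
    [20,0,0],
    [30,0,0],
    [40,0,0],
    [50,0,0],
    [60,0,0],
  ],
  dp=[
    [0,0,0],
    [0,0,0],
    [0,0,0],
    [0,0,0],
    [-3,0,0],
    [-8,0,0],
    [-12,0,0],
    [-12,0,0],
    [-12,0,0],
    [-12,0,0],
    [-12,0,0],
    [-12,0,0],
  ],
  hand=[70,70,70,70,70,70,70,70,70,70,70,70],
)

```text
time_s: 57.1
tcp_pos: [0.5508, -0.34, 0.1088]
tool_rot: [0.847, 1.4, -0.847]
force: [-0.1, -0.1, -0.6]
grip_width: 0.0658
```

Emit:
carry_out(
  angular=[
    [10,0,0],
    [20,0,0],
    [30,0,0],
    [40,0,0],
    [50,0,0],
    [60,0,0],
    [70,0,0],
    [80,0,0],
    [90,0,0],
    [100,0,0],
    [110,0,0],
    [120,0,0],
  ],
  dp=[
    [0,0,0],
    [0,0,0],
    [0,0,0],
    [0,0,0],
    [0,0,0],
    [0,0,0],
    [0,0,0],
    [0,0,0],
    [0,0,0],
    [0,0,0],
    [0,0,0],
    [0,0,0],
  ],
  hand=[70,70,70,70,70,70,70,70,70,70,70,70],
)

```text
time_s: 58.6
tcp_pos: [0.5508, -0.34, 0.1088]
tool_rot: [-2.2, 0.045, 2.201]
force: [-0.2, 0.1, 0.5]
grip_width: 0.0657
```

```bash
python3 - <<'E'
from h import *
s=st();rel([.55,-.343,-.0125],yaw(-92))
E
```

```text
t 58.6 tcp [ 0.5508 -0.34    0.1088] rot [-2.2003  0.0449  2.2009] F [-0.2  0.1  0.5] w 0.0657
dp [12.13  0.31  0.07] ang [-0.35  0.01  0.01]
```

Touchdown pressed 42 N, so the bracket hung lower than I reckoned. I'll step aside and check where it sits before regrasping.

Emit:
carry_out(
  angular=[
    [0,0,0],
    [0,0,0],
    [0,0,0],
    [0,0,0],
  ],
  dp=[
    [-2,0,3],
    [-4,0,7],
    [-4,0,7],
    [-4,0,7],
  ],
  hand=[70,70,70,70],
)

```text
time_s: 59.1
tcp_pos: [0.4813, -0.3376, 0.1487]
tool_rot: [-2.204, 0.039, 2.204]
force: [0.8, -0.2, -0.0]
grip_width: 0.0655
```

```bash
python3 - <<'E'
from h import *
import pickle
s=st(); c,im=snap('wrist','w7.png'); pickle.dump((c,s),open('w7.pkl','wb'))
cv2.imwrite('pics/z7.png',cv2.resize(im[50:290,150:470,::-1],(800,600),interpolation=cv2.INTER_CUBIC))
E
```

```text
t 59.1 tcp [ 0.4813 -0.3376  0.1487] rot [-2.2036  0.0386  2.2037] F [ 0.8 -0.2 -0. ] w 0.0655
```

View pics/z7.png

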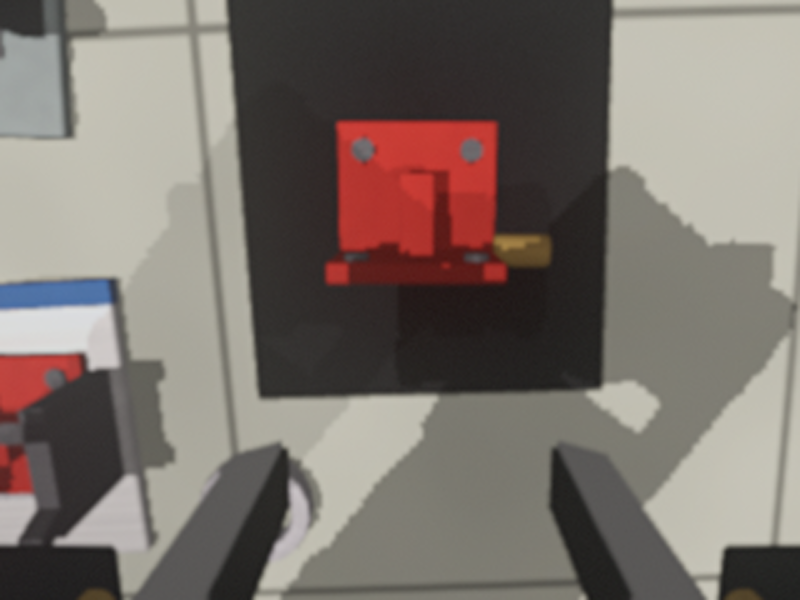

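B2 stands flat on the mat, spigot to the image right at (522,250), upright at the near side.

```bash
python3 - <<'E'
from h import *
import pickle
c,s=pickle.load(open('w7.pkl','rb')); A=lambda q:np.array(q,float)/2.5+[150,50]
Rm=R.from_rotvec(s['tool_rot']).as_matrix(); d=Rm[:,1]; n=-Rm[:,2]; p0=np.array(s['tcp_pos'])
def L(l,q,z): X=onz(c,A(q),z)-p0; print(l,np.c_[X@d,X@n].round(4).tolist())
L('inner',[[326,262],[507,262]],.068); L('outer',[[326,284],[507,284]],.068); L('web',[[417,172],[417,254]],.046); L('floor',[[337,122],[496,122]],.012)
E
```

```text
inner [[-0.0356, 0.0419], [0.034, 0.0418]]
outer [[-0.0359, 0.0334], [0.0342, 0.0334]]
web [[-0.0006, 0.0756], [-0.0007, 0.0428]]
floor [[-0.0358, 0.0973], [0.034, 0.0972]]
```

Emit:
carry_out(
  angular=[
    [0,0,0],
    [0,0,0],
    [0,0,0],
    [0,0,0],
    [0,0,0],
    [0,0,0],
    [0,0,0],
    [0,0,0],
    [0,0,0],
  ],
  dp=[
    [0,0,-4],
    [1,0,-6.7],
    [5,0,-6.7],
    [10,0,-6.7],
    [14,0,-6.7],
    [15.8,0,-6.7],
    [16.1,0,-6.7],
    [16.1,0,-6.7],
    [16.1,0,-6.7],
  ],
  hand=[70,70,70,70,70,70,70,70,70],
)

```text
time_s: 60.28
tcp_pos: [0.5486, -0.3404, -0.0105]
tool_rot: [-2.207, 0.04, 2.202]
force: [0.4, -0.6, -0.0]
grip_width: 0.0656
```

Emit:
carry_out(
  angular=[
    [0,0,0],
    [0,0,0],
    [0,0,0],
    [0,0,0],
    [0,0,0],
    [0,0,0],
    [0,0,0],
    [0,0,0],
  ],
  dp=[
    [0,0,0],
    [0,0,0],
    [0,0,0],
    [0,0,0],
    [0,0,0],
    [0,0,0],
    [0,0,0],
    [0,0,0],
  ],
  hand=[0,0,0,0,0,0,0,0],
)

```text
time_s: 61.28
tcp_pos: [0.5479, -0.3398, -0.012]
tool_rot: [-2.204, 0.038, 2.204]
force: [0.5, 0.9, 0.6]
grip_width: 0.014
```

```bash
python3 - <<'E'
from h import *
s=st();rel([.31,-.38,.17],yaw(39))
E
```

```text
t 61.27 tcp [ 0.5479 -0.3398 -0.012 ] rot [-2.2037  0.0383  2.2038] F [0.5 0.9 0.6] w 0.014
dp [-18.2    4.84  23.64] ang [-1.31e+02 -1.00e-02  1.00e-02]
```

Emit:
carry_out(
  angular=[
    [0,0,0],
    [0,0,0],
    [-10,0,0],
    [-20,0,0],
    [-30,0,0],
    [-40,0,0],
    [-50,0,0],
    [-60,0,0],
    [-70,0,0],
    [-80,0,0],
    [-90,0,0],
    [-100,0,0],
  ],
  dp=[
    [-5,0,0],
    [-11,0,0],
    [-16,0,2],
    [-18.2,1,5],
    [-18.2,1.5,8],
    [-18.2,2,11],
    [-18.2,2.5,14],
    [-18.2,3,17],
    [-18.2,3.5,19.5],
    [-18.2,4,21.5],
    [-18.2,4.5,23],
    [-18.2,4.8,23.6],
  ],
  hand=[0,0,0,0,0,0,0,0,0,0,0,0],
)

```text
time_s: 62.78
tcp_pos: [0.3095, -0.3797, 0.1699]
tool_rot: [1.102, 1.274, -1.102]
force: [-0.2, 0.7, -2.6]
grip_width: 0.0135
```

Emit:
carry_out(
  angular=[
    [-10,0,0],
    [-20,0,0],
    [-31,0,0],
    [-31,0,0],
    [-31,0,0],
  ],
  dp=[
    [0,0,0],
    [0,0,0],
    [0,0,0],
    [0,0,0],
    [0,0,0],
  ],
  hand=[0,0,0,0,0],
)

```text
time_s: 63.4
tcp_pos: [0.3103, -0.3796, 0.1699]
tool_rot: [0.698, 1.456, -0.698]
force: [0.1, -0.5, -2.6]
grip_width: 0.0135
```

```bash
python3 - <<'E'
from h import *
s=st();rel([.31,-.38,.17],yaw(39)); print(s['joints'])
E
```

```text
t 63.4 tcp [ 0.3103 -0.3796  0.1699] rot [ 0.6981  1.4559 -0.698 ] F [ 0.1 -0.5 -2.6] w 0.0135
dp [-0.01 -0.05  0.01] ang [-0.24 -0.01  0.  ]
[-9.60175484e-01  1.68645878e-01  1.68824593e+00 -5.69909521e-05
  1.28491089e+00 -1.63667528e+00]
```

Same tilt, lowering and release as with B3.

Emit:
carry_out(
  angular=[
    [0,8,0],
    [0,16,0],
    [0,24,0],
    [0,32,0],
    [0,40,0],
    [0,48,0],
    [0,54,0],
    [0,60,0],
    [0,60,0],
    [0,60,0],
  ],
  dp=[
    [0,0,-0.6],
    [-0.2,0,-1.2],
    [-0.4,0,-1.8],
    [-0.7,0,-2.3],
    [-1,0,-2.9],
    [-1.5,0,-3.3],
    [-1.8,0,-3.6],
    [-2.2,0,-3.9],
    [-2.2,0,-3.9],
    [-2.2,0,-3.9],
  ],
  hand=[0,0,0,0,0,0,0,0,0,0],
)

```text
time_s: 64.65
tcp_pos: [0.286, -0.3495, 0.1921]
tool_rot: [1.141, 2.391, -0.309]
force: [0.1, 0.1, -2.3]
grip_width: 0.0133
```

Emit:
carry_out(
  angular=[
    [0,0,0],
    [0,0,0],
    [0,4,0],
    [0,8,0],
    [0,10,0],
    [0,10,0],
    [0,10,0],
    [0,10,0],
  ],
  dp=[
    [2.4,0,4.1],
    [4.8,0,8.3],
    [6,0,10],
    [7.1,0,11.6],
    [7.3,0,11.9],
    [7.9,0,12.9],
    [8.5,0,13.7],
    [8.5,0,13.7],
  ],
  hand=[0,0,0,0,0,0,0,0],
)

```text
time_s: 65.65
tcp_pos: [0.2825, -0.3453, 0.0308]
tool_rot: [1.213, 2.544, -0.214]
force: [0.9, -0.2, -2.2]
grip_width: 0.0134
```

Emit:
carry_out(
  angular=[
    [0,0,0],
    [0,0,0],
    [0,0,0],
  ],
  dp=[
    [0.05,0,0.15],
    [0.1,0,0.28],
    [0.1,0,0.28],
  ],
  hand=[0,0,0],
)

```text
time_s: 66.03
tcp_pos: [0.2826, -0.3454, 0.028]
tool_rot: [1.213, 2.544, -0.214]
force: [-1.0, 0.6, -2.4]
grip_width: 0.0134
```

```bash
python3 - <<'E'
from h import *
s=st(); R0=R.from_rotvec(s['tool_rot']).as_matrix(); print(R0[:,0].round(3),(np.array(s['tcp_pos'])-.0445*R0[:,0]).round(4))
c,im=snap('wrist')
hsv=cv2.cvtColor(im,cv2.COLOR_RGB2HSV); m=((hsv[...,0]<8)|(hsv[...,0]>172))&(hsv[...,1]>150)&(hsv[...,2]>50)
ys,xs=np.nonzero(m[:,200:440]); print('red',ys.min(),ys.max(),xs.min()+200,xs.max()+200)
E
```

```text
t 66.03 tcp [ 0.2826 -0.3454  0.028 ] rot [ 1.2134  2.5439 -0.2142] F [-1.   0.6 -2.4] w 0.0134
[-0.591  0.73  -0.342] [ 0.3089 -0.3779  0.0432]
red 189 299 266 371
```

Emit:
carry_out(
  angular=[
    [0,0,0],
    [0,0,0],
    [0,0,0],
    [0,0,0],
    [0,0,0],
    [0,0,0],
    [0,0,0],
    [0,0,0],
    [0,0,0],
    [0,0,0],
    [0,0,0],
  ],
  dp=[
    [0.05,0,0.12],
    [0.05,0,0.12],
    [0.05,0,0.12],
    [0.05,0,0.12],
    [0.05,0,0.12],
    [0.05,0,0.12],
    [0,0,0],
    [0,0,0],
    [-2,0,0],
    [-6,0,0],
    [-10,0,0],
  ],
  hand=[0,20,22,40,70,70,70,70,70,70,70],
)

```text
time_s: 67.45
tcp_pos: [0.3423, -0.419, 0.063]
tool_rot: [1.214, 2.544, -0.214]
force: [-0.1, -0.4, 0.5]
grip_width: 0.0659
```

Emit:
carry_out(
  angular=[
    [0,-5,0],
    [0,-14,0],
    [0,-23,0],
    [0,-32,0],
    [0,-41,0],
    [0,-50,0],
    [0,-60,0],
    [0,-70,0],
    [0,-70,0],
    [0,-70,0],
  ],
  dp=[
    [-1.5,0,-2.5],
    [-3,0,-5.2],
    [-4,0,-8],
    [-4.4,0,-9.9],
    [-4.4,0,-9.9],
    [-4.4,0,-9.9],
    [-4.4,0,-9.9],
    [-4.4,0,-9.9],
    [-4.4,0,-9.9],
    [-4.4,0,-9.9],
  ],
  hand=[70,70,70,70,70,70,70,70,70,70],
)

```text
time_s: 68.7
tcp_pos: [0.3466, -0.4244, 0.1707]
tool_rot: [0.695, 1.458, -0.695]
force: [-0.6, 0.5, 0.2]
grip_width: 0.0659
```

```bash
python3 - <<'E'
from h import *
import pickle
s=st(); c,im=snap('wrist','w8.png'); pickle.dump((c,s),open('w8.pkl','wb'))
hsv=cv2.cvtColor(im,cv2.COLOR_RGB2HSV); m=(((hsv[...,0]<8)|(hsv[...,0]>172))&(hsv[...,1]>150)&(hsv[...,2]>50)).astype(np.uint8)
b=((hsv[...,0]>10)&(hsv[...,0]<25)&(hsv[...,1]>110)).astype(np.uint8)
for nm,mm in(('red',m),('brass',b)):
  n,_,t,_=cv2.connectedComponentsWithStats(mm); print(nm,[x.tolist() for x in t[1:] if x[4]>60])
cs=np.nonzero(m[:, :]); r=m.sum(1); print([(i,int(np.nonzero(m[i])[0].min()),int(np.nonzero(m[i])[0].max())) for i in range(100,240) if r[i]>20][::4])
# same for B3 earlier picture
im=cv2.imread('pics/w5.png'); hsv=cv2.cvtColor(im,cv2.COLOR_BGR2HSV); m=(((hsv[...,0]<8)|(hsv[...,0]>172))&(hsv[...,1]>150)&(hsv[...,2]>50)).astype(np.uint8)
n,_,t,_=cv2.connectedComponentsWithStats(m); print('B3 then',[x.tolist() for x in t[1:] if x[4]>60])
E
```

```text
t 68.7 tcp [ 0.3466 -0.4244  0.1707] rot [ 0.6952  1.4576 -0.6947] F [-0.6  0.5  0.2] w 0.0659
red [[500, 0, 124, 67, 4369], [285, 121, 67, 51, 2653], [220, 333, 59, 41, 1447]]
brass [[626, 0, 14, 12, 108], [571, 52, 23, 22, 284], [347, 122, 21, 11, 177], [437, 285, 28, 62, 852], [171, 286, 27, 62, 776], [226, 359, 339, 21, 3920]]
[(121, 285, 350), (125, 285, 350), (129, 290, 346), (133, 290, 345), (137, 290, 344), (141, 290, 345), (145, 290, 345), (149, 290, 344), (153, 290, 344), (157, 291, 344), (161, 291, 344), (165, 291, 344), (169, 291, 344)]
B3 then [[501, 0, 125, 66, 4303], [285, 122, 67, 52, 2638], [220, 333, 59, 41, 1454]]
```

B2's view after the roll is within 1 px of B3's, so the roll worked. Regrasping and carrying it to bay 1.

Emit:
carry_out(
  angular=[
    [0,0,0],
    [0,0,0],
    [0,0,0],
    [0,0,0],
    [0,0,0],
    [0,0,0],
    [0,0,0],
    [0,0,0],
  ],
  dp=[
    [0,0.1,-4.6],
    [4,0.1,-4.7],
    [9,0.1,-4.7],
    [14,0.1,-4.7],
    [17,0.1,-4.7],
    [18.3,0.1,-4.7],
    [18.3,0.1,-4.7],
    [18.3,0.1,-4.7],
  ],
  hand=[70,70,70,70,70,70,70,70],
)

```text
time_s: 69.75
tcp_pos: [0.3182, -0.3878, -0.0117]
tool_rot: [0.694, 1.455, -0.695]
force: [-0.2, 0.6, 0.0]
grip_width: 0.0659
```

Emit:
carry_out(
  angular=[
    [0,0,0],
    [0,0,0],
    [0,0,0],
    [0,0,0],
    [0,0,0],
    [0,0,0],
    [0,0,0],
    [0,0,0],
    [0,0,0],
    [0,0,0],
    [0,0,0],
    [0,0,0],
  ],
  dp=[
    [0,0,0],
    [0,0,0],
    [0,0,0],
    [0,0,0],
    [0,0,0],
    [0,0,0],
    [0,0,0],
    [0,0,0],
    [-4,0,0],
    [-9,0,0],
    [-14,0,0],
    [-14,0,0],
  ],
  hand=[0,0,0,0,0,0,0,0,0,0,0,0],
)

```text
time_s: 71.25
tcp_pos: [0.3186, -0.3883, 0.1303]
tool_rot: [0.692, 1.451, -0.697]
force: [0.7, -0.0, -3.7]
grip_width: 0.0137
```

```bash
python3 - <<'E'
from h import *
s=st();rel([.4431,.1035,.14],yaw(.3))
E
```

```text
t 71.25 tcp [ 0.3186 -0.3883  0.1303] rot [ 0.692   1.4514 -0.6966] F [ 0.7 -0.  -3.7] w 0.0137
dp [ -1.16  40.63 -30.38] ang [38.7   0.34 -0.1 ]
```

Emit:
carry_out(
  angular=[
    [5,0,0],
    [10,0,0],
    [15,0,0],
    [20,0,0],
    [25,0,0],
    [30,0,0],
    [35,0,0],
    [38.7,0,0],
    [38.7,0,0],
    [38.7,0,0],
    [38.7,0,0],
    [38.7,0,0],
  ],
  dp=[
    [-1,4,-3],
    [-1.1,9,-6.5],
    [-1.1,14,-10],
    [-1.1,19,-13.5],
    [-1.1,24,-17.5],
    [-1.1,29,-21.5],
    [-1.1,34,-25.5],
    [-1.1,38,-28.5],
    [-1.1,40.6,-30.4],
    [-1.1,40.6,-30.4],
    [5,40.6,-30.4],
    [10,40.6,-30.4],
  ],
  hand=[0,0,0,0,0,0,0,0,0,0,0,0],
)

```text
time_s: 72.75
tcp_pos: [0.4407, 0.1039, 0.0246]
tool_rot: [1.205, 1.212, -1.207]
force: [1.1, -0.2, -2.5]
grip_width: 0.0136
```

```bash
python3 - <<'E'
from h import *
s=st();rel([.4431,.1035,-.003],yaw(.3))
E
```

```text
t 72.75 tcp [0.4407 0.1039 0.0246] rot [ 1.2047  1.2123 -1.2068] F [ 1.1 -0.2 -2.5] w 0.0136
dp [2.76 0.24 0.04] ang [-0.02  0.02  0.08]
```

Emit:
carry_out(
  angular=[
    [0,0,0],
    [0,0,0],
    [0,0,0],
    [0,0,0],
    [0,0,0],
    [0,0,0],
    [0,0,0],
    [0,0,0],
    [0,0,0],
    [0,0,0],
    [0,0,0],
    [0,0,0],
  ],
  dp=[
    [1.4,0.2,0],
    [2.3,0.2,0],
    [2.7,0.2,0],
    [2.7,0.2,0],
    [2.7,0.2,0],
    [2.7,0.2,0],
    [2.7,0.2,0],
    [2.7,0.2,0],
    [2.7,0.2,0],
    [-1,0.2,0],
    [-5,0.2,0],
    [-10,0.2,0],
  ],
  hand=[0,0,0,0,70,70,70,70,70,70,70,70],
)

```text
time_s: 74.25
tcp_pos: [0.4433, 0.1046, 0.1281]
tool_rot: [1.205, 1.213, -1.207]
force: [0.0, 0.9, 0.2]
grip_width: 0.066
```

Emit:
carry_out(
  angular=[
    [0,0,0],
    [0,0,0],
    [0,0,0],
    [0,0,0],
    [0,0,0],
    [0,0,0],
    [0,0,0],
  ],
  dp=[
    [-4,1,4],
    [-8,2,9],
    [-12,3,14],
    [-16,4,18],
    [-16,4,20],
    [-16,4,20],
    [-16,4,20],
  ],
  hand=[100,100,100,100,100,100,100],
)

```text
time_s: 75.12
tcp_pos: [0.4847, -0.0944, 0.2867]
tool_rot: [1.205, 1.213, -1.206]
force: [0.3, 0.4, -0.6]
grip_width: 0.0936
```

```bash
python3 - <<'E'
from h import *
import pickle
s=st(); c,im=snap('wrist','w9.png'); pickle.dump((c,s),open('w9.pkl','wb'))
c2,im2=snap('scene','s9.png')
a=cv2.resize(im[0:250,180:380,::-1],(480,600),interpolation=cv2.INTER_CUBIC); b=cv2.resize(im2[190:350,430:516,::-1],(320,600),interpolation=cv2.INTER_CUBIC)
cv2.imwrite('pics/z9.png',np.hstack([a,b]))
E
```

```text
t 75.12 tcp [ 0.4847 -0.0944  0.2867] rot [ 1.205   1.2127 -1.2055] F [ 0.3  0.4 -0.6] w 0.0936
```

View pics/z9.png

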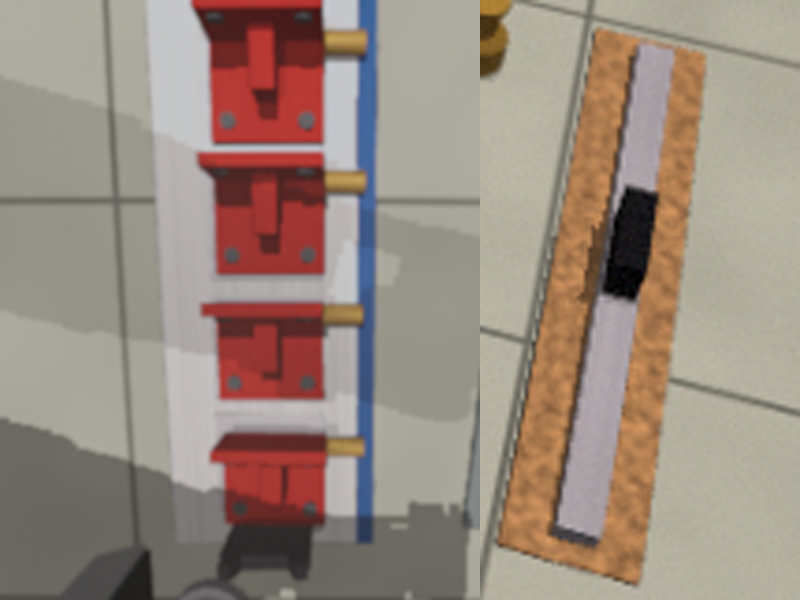

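All four stand in the bays, spigots (350,42/181/315/447) towards blue and uprights to the yellow-post side. The bar lies on the cork. Measuring both.

```bash
python3 - <<'E'
from h import *
import pickle
c,s=pickle.load(open('w9.pkl','rb')); A=lambda q:np.array(q,float)/2.4+[180,0]
for k,f in dict(b2=[[213,142],[323,142]],b3=[[217,274],[324,274]],b1=[[220,398],[322,398]],b4=[[227,522],[324,522]]).items():
    X=onz(c,A(f),.018); o=X.mean(0)+[0,.032,0]; print(k,'rel carrier',(o[:2]-[.4438,-.0187]).round(4),'ang',np.degrees(np.arctan2(X[1,1]-X[0,1],X[1,0]-X[0,0])).round(1))
cs=cam('scene'); B=lambda q:(np.array(q,float)-[480,0])/[3.721,3.75]+[430,190]
X=onz(cs,B([[655,47],[580,535]]),.016); print('bar ends',X.round(4).tolist(),X.mean(0).round(4),'ang',np.degrees(np.arctan2(*(X[1]-X[0])[[1,0]])).round(2))
G=onz(cs,B([[628,187],[658,194],[634,247],[608,288],[634,297]]),.046); print('grip',G.round(4).tolist())
rel([.553,.36,.15],yaw(90))
print(s['joints'])
E
```

```text
b2 rel carrier [0.002  0.1187] ang 0.1
b3 rel carrier [0.0025 0.0401] ang 0.2
b1 rel carrier [ 0.0017 -0.0394] ang 0.2
b4 rel carrier [ 0.0035 -0.1256] ang 0.3
bar ends [[0.3787, 0.3615, 0.016], [0.7465, 0.3603, 0.016]] [0.5626 0.3609 0.016 ] ang -0.19
grip [[0.5328, 0.353, 0.046], [0.5324, 0.3705, 0.046], [0.576, 0.3612, 0.046], [0.6095, 0.3504, 0.046], [0.611, 0.365, 0.046]]
dp [ 13.69   7.11 -45.37] ang [-8.964e+01 -3.000e-02  2.000e-02]
[-2.66570863e-01  1.09607811e-01  1.48645553e+00  1.57396775e-04
  1.54645209e+00 -2.72156501e-01]
```

Emit:
carry_out(
  angular=[
    [-10,0,0],
    [-20,0,0],
    [-30,0,0],
    [-40,0,0],
    [-50,0,0],
    [-60,0,0],
    [-70,0,0],
    [-80,0,0],
    [-89.6,0,0],
    [-89.6,0,0],
    [-89.6,0,0],
  ],
  dp=[
    [1,1,-5],
    [2,2,-10],
    [3,3,-15],
    [4,4,-20],
    [5,6,-25],
    [6,8,-30],
    [7,10,-35],
    [8,11.5,-40],
    [8.7,11.5,-44],
    [8.7,11.5,-45.4],
    [8.7,11.5,-45.4],
  ],
  hand=[100,100,100,100,100,100,100,100,100,100,100],
)

```text
time_s: 76.6
tcp_pos: [0.5971, 0.36, 0.2002]
tool_rot: [0.003, 1.571, -0.003]
force: [-0.8, -0.5, 0.2]
grip_width: 0.0941
```

```bash
python3 - <<'E'
from h import *
s=st(); c,im=snap('wrist','w10.png')
hsv=cv2.cvtColor(im,cv2.COLOR_RGB2HSV)
k=((hsv[...,2]<45)).astype(np.uint8); k[250:]=0
n,lab,t,_=cv2.connectedComponentsWithStats(k); print('black',[x.tolist() for x in t[1:] if x[4]>80])
g=((hsv[...,1]<60)&(hsv[...,2]>110)).astype(np.uint8)
u=int(proj(c,[.5,.36,.016])[0][0]); print('col',u)
for r in range(20,240,20):
    q=im[r,u-30:u+30].astype(int); print(r,''.join('g' if abs(p[0]-p[2])<40 and p.max()>90 else 'k' if p.max()<60 else 'c' for p in q))
col=im[:,u].astype(int); print(''.join('g' if abs(p[0]-p[2])<40 and p.max()>90 else 'k' if p.max()<60 else 'c' for p in col[:260]))
E
```

```text
t 76.6 tcp [0.5971 0.36   0.2002] rot [ 0.0026  1.5708 -0.0028] F [-0.8 -0.5  0.2] w 0.0941
black [[520, 0, 44, 250, 959], [310, 132, 14, 44, 260], [142, 215, 33, 35, 840], [226, 230, 17, 20, 181], [393, 230, 17, 20, 179]]
col 317
20 ccccccccccccccccccccgggggggggggggggggggggccccccccccccccccccg
40 ccccccccccccccccccccgggggggggggggggggggggcccccccccccccccccgg
60 ccccccccccccccccccccgggggggggggggggggggggcccccccccccccccccgg
80 ccccccccccccccccccccgggggggggggggggggggggcccccccccccccccccgg
100 ccccccccccccccccccccgggggggggggggggggggggccccccccccccccccggg
120 gcccccccccccccccccccggggggggggggggggggggcccccccccccccccccggg
140 gccccccccccccccccccccckkkkkkkkkkkkkkkkcgcccccccccccccccccggg
160 cccccccccccccccccccccckkkkkkkkkkkkkkkccgccccccccccccccccgggg
180 gccccccccccccccccccccccccccgggggggggggggccccccccccccccccgggg
200 cccccccccccccccccccccccccccccccgggggggggccccccccccccccccgggg
220 gggcccccccccccccccccgggggggggggggggggggcccccccccccccccgggggg
ggggggggggggggggggggggggggggggggggggggggggggggggggggggggggggggggggggggggggggggggggggggggggggggggggggggggggggggggggggggggggggggckkkkkkkkkkkkkkkkkkkkkkkkkkkkkkkkkkkkkkkkkkkkkkkkkcccggggggggccccccccccccccccccccccggggggggggggggggggggggggggggggggggggggggggggggggggg
```

```bash
python3 - <<'E'
from h import *
s=st(); c=cam('wrist')
print('grip top',onz(c,[[317,125],[317,176],[309.5,140],[324.5,140]],.046).round(4).tolist(),'bar edges',onz(c,[[307,60],[328,60],[307,220],[327,220]],.016).round(4).tolist())
print('bar -x end row?', proj(c,[[.378,.36,.016],[.3685,.36,.016]]))
rel([.5625,.36,-.008],yaw(90))
E
```

```text
t 76.65 tcp [0.5975 0.3591 0.2006] rot [ 0.0032  1.5704 -0.0032] F [ 0.6 -0.4  0.5] w 0.0938
grip top [[0.5288, 0.3589, 0.046], [0.5895, 0.3585, 0.046], [0.5461, 0.3498, 0.046], [0.5462, 0.3677, 0.046]] bar edges [[0.4519, 0.3471, 0.016], [0.452, 0.3726, 0.016], [0.6559, 0.3444, 0.016], [0.6561, 0.3719, 0.016]]
bar -x end row? [[317.35024848  -7.39915966]
 [317.30925115 -16.40667445]]
dp [20.86  0.08 -3.51] ang [-0.23  0.02  0.  ]
```

Grip centre at (0.560,0.359), with 60.7 mm measured against 60. Picking up the bar.

Emit:
carry_out(
  angular=[
    [0,0,0],
    [0,0,0],
    [0,0,0],
    [0,0,0],
    [0,0,0],
    [0,0,0],
    [0,0,0],
    [0,0,0],
  ],
  dp=[
    [2,0,-3.75],
    [7,0,-3.75],
    [12,0,-3.75],
    [16,0,-3.75],
    [19.5,0,-3.75],
    [20.8,0,-3.75],
    [20.8,0,-3.75],
    [20.8,0,-3.75],
  ],
  hand=[100,100,100,100,100,100,100,100],
  squeeze=60,
)

```text
time_s: 77.65
tcp_pos: [0.561, 0.3598, -0.0059]
tool_rot: [0.003, 1.569, -0.001]
force: [0.3, 0.3, 0.4]
grip_width: 0.0938
```

Emit:
carry_out(
  angular=[
    [0,0,0],
    [0,0,0],
    [0,0,0],
    [0,0,0],
    [0,0,0],
    [0,0,0],
    [0,0,0],
    [0,0,0],
    [0,0,0],
    [0,0,0],
    [0,0,0],
    [0,0,0],
  ],
  dp=[
    [0,0,0],
    [0,0,0],
    [0,0,0],
    [0,0,0],
    [0,0,0],
    [0,0,0],
    [0,0,0],
    [0,0,0],
    [0,0,0],
    [0,0,0],
    [0,0,0],
    [0,0,0],
  ],
  hand=[0,0,0,0,0,0,0,0,0,0,0,0],
)

```text
time_s: 79.15
tcp_pos: [0.56, 0.3595, -0.0079]
tool_rot: [0.001, 1.571, -0.001]
force: [0.5, -1.8, 0.1]
grip_width: 0.0196
```

```bash
python3 - <<'E'
from h import *
s=st(); rel([.56,.36,.2],yaw(90)); rel([.4438,-.0187,.2],yaw(.3))
E
```

```text
t 79.15 tcp [ 0.56    0.3595 -0.0079] rot [ 1.2000e-03  1.5708e+00 -1.4000e-03] F [ 0.5 -1.8  0.1] w 0.0196
dp [-20.79   0.04  -0.  ] ang [-0.1  -0.    0.01]
dp [-20.78 -37.85 -11.56] ang [8.96e+01 0.00e+00 1.00e-02]
```

Emit:
carry_out(
  angular=[
    [0,0,0],
    [0,0,0],
    [0,0,0],
    [10,0,0],
    [20,0,0],
    [30,0,0],
    [40,0,0],
    [50,0,0],
    [60,0,0],
    [70,0,0],
    [80,0,0],
    [89.6,0,0],
  ],
  dp=[
    [-5,0,0],
    [-11,0,0],
    [-17,0,0],
    [-20.8,-3,-1],
    [-20.8,-7,-2],
    [-20.8,-12,-3.5],
    [-20.8,-17,-5],
    [-20.8,-22,-6.5],
    [-20.8,-27,-8],
    [-20.8,-31,-9.5],
    [-20.8,-35,-11],
    [-20.8,-37.85,-11.5],
  ],
  hand=[0,0,0,0,0,0,0,0,0,0,0,0],
)

```text
time_s: 80.65
tcp_pos: [0.4434, -0.02, 0.2]
tool_rot: [1.21, 1.209, -1.21]
force: [0.2, 0.0, -5.2]
grip_width: 0.0195
```

Emit:
carry_out(
  angular=[
    [0,0,0],
    [0,0,0],
  ],
  dp=[
    [0,0,0],
    [0,0,0],
  ],
  hand=[0,0],
)

```text
time_s: 80.9
tcp_pos: [0.4443, -0.0184, 0.2]
tool_rot: [1.204, 1.213, -1.204]
force: [0.2, -0.1, -4.3]
grip_width: 0.0195
```

```bash
python3 - <<'E'
from h import *
s=st(); rel([.4438,-.0187,.1],yaw(.3)); rel([.4438,-.0187,.065],yaw(.3))
c,im=snap('wrist','w11.png'); 
# bar long edges in hand: underside .012 above tcp, top .024 above
z=s['tcp_pos'][2]+.024
g=cv2.cvtColor(im,cv2.COLOR_RGB2GRAY)
c2,im2=snap('scene','s11.png'); z9=np.hstack([cv2.resize(im[0:270,150:400,::-1],(460,497)),cv2.resize(im2[120:250,215:420,::-1],(340,216)).copy() if 0 else cv2.copyMakeBorder(cv2.resize(im2[100:250,230:420,::-1],(340,268)),0,229,0,0,cv2.BORDER_CONSTANT)])
cv2.imwrite('pics/z11.png',z9)
for r in(20,60,100,140):
    e=np.abs(np.diff(g[r,260:380].astype(int))); i=np.nonzero(e>12)[0]+260; print(r,i.tolist())
E
```

```text
t 80.9 tcp [ 0.4443 -0.0184  0.2   ] rot [ 1.2042  1.2129 -1.2043] F [ 0.2 -0.1 -4.3] w 0.0195
dp [10.   -0.05  0.04] ang [ 0.09 -0.02  0.02]
dp [13.5  -0.05  0.04] ang [ 0.09 -0.02  0.02]
20 [293, 294, 296, 297, 338]
60 [287, 288, 289, 290, 296, 297, 298, 337, 338, 339, 347, 348, 349, 367, 368, 369, 371, 372, 373]
100 [261, 289, 290, 291, 296, 297, 298, 336, 337, 344, 345, 346, 360, 361, 362, 370, 371]
140 [263, 290, 291, 292, 297, 298, 299, 335, 336, 337, 344, 345, 346, 360, 361, 369, 370]
```

Bar is straight and centred in the hand (edges symmetric about column 317). Lowering into the carrier cradles.

Emit:
carry_out(
  angular=[
    [0,0,0],
    [0,0,0],
    [0,0,0],
    [0,0,0],
    [0,0,0],
    [0,0,0],
  ],
  dp=[
    [4,-0.05,0],
    [8,-0.05,0],
    [11,-0.05,0],
    [12.5,-0.05,0],
    [13.3,-0.05,0],
    [13.3,-0.05,0],
  ],
  hand=[0,0,0,0,0,0],
)

```text
time_s: 81.75
tcp_pos: [0.4442, -0.0186, 0.0675]
tool_rot: [1.205, 1.212, -1.205]
force: [-0.5, -0.1, -4.8]
grip_width: 0.0195
```

```bash
python3 - <<'E'
from h import *
s=st(); c,im=snap('scene','s12.png'); c,im=snap('scene'); w,im2=snap('side')
cv2.imwrite('pics/z12.png',np.hstack([cv2.resize(im[120:240,230:415,::-1],(500,324)),cv2.resize(im2[150:300,220:350,::-1],(300,324))]))
E
```

```text
t 81.75 tcp [ 0.4442 -0.0186  0.0675] rot [ 1.2052  1.2116 -1.2048] F [-0.5 -0.1 -4.8] w 0.0195
```

Emit:
carry_out(
  angular=[
    [0,0,0],
    [0,0,0],
    [0,0,0],
  ],
  dp=[
    [0.15,0,0],
    [0.22,0,0],
    [0.22,0,0],
  ],
  hand=[0,0,0],
)

```text
time_s: 82.28
tcp_pos: [0.4439, -0.0187, 0.0651]
tool_rot: [1.205, 1.212, -1.205]
force: [-1.1, 0.3, -2.5]
grip_width: 0.0193
```

Emit:
carry_out(
  angular=[
    [0,0,0],
    [0,0,0],
    [0,0,0],
    [0,0,0],
    [0,0,0],
    [0,0,0],
    [0,0,0],
    [0,0,0],
    [0,0,0],
    [0,0,0],
    [0,0,0],
  ],
  dp=[
    [0,0,0],
    [0,0,0],
    [0,0,0],
    [0,0,0],
    [0,0,0],
    [0,0,0],
    [-2,0,0],
    [-6,0,0],
    [-12,0,3],
    [-18,0,8],
    [-20,0,8],
  ],
  hand=[60,60,60,60,60,60,60,60,60,60,60],
)

```text
time_s: 83.65
tcp_pos: [0.4443, -0.1003, 0.2672]
tool_rot: [1.207, 1.209, -1.205]
force: [-0.1, -0.3, 0.3]
grip_width: 0.0564
```

```bash
python3 - <<'E'
from h import *
import pickle
s=st(); c,im=snap('wrist','w13.png'); pickle.dump((c,s),open('w13.pkl','wb')); w,im2=snap('scene')
cv2.imwrite('pics/z13.png',np.hstack([cv2.resize(im[0:250,180:420,::-1],(480,500),interpolation=cv2.INTER_CUBIC),cv2.resize(im2[120:240,230:415,::-1],(320,500),interpolation=cv2.INTER_CUBIC)]))
E
```

```text
t 83.65 tcp [ 0.4443 -0.1003  0.2672] rot [ 1.2067  1.2092 -1.2055] F [-0.1 -0.3  0.3] w 0.0564
```

View pics/z13.png

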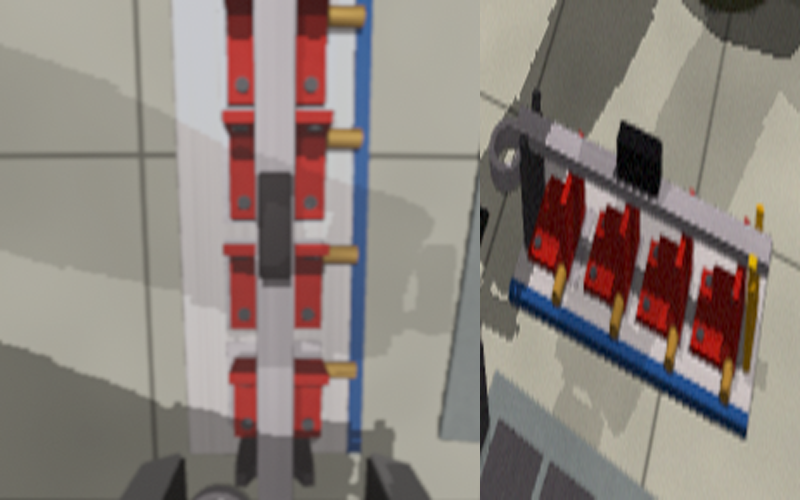

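```bash
python3 - <<'E'
from h import *
import pickle
c,s=pickle.load(open('w13.pkl','rb')); A=lambda q:np.array(q,float)/2+[180,0]
print('grip',onz(c,A([[259,173],[291,173],[261,276],[290,276],[276,285]]),.119).round(4).tolist())
X=onz(c,A([[257,20],[294,20],[257,440],[293,440]]),.089); print('bar edges',X.round(4).tolist())
cs=cam('scene'); B=lambda q:(np.array(q,float)-[480,0])/[320/185,500/120]+[230,120]
print('ends scene',onz(cs,B([[508,125],[771,245]]),.089).round(4).tolist())
rel([.444,-.1,.3])
E
```

```text
grip [[0.4353, 0.0108, 0.119], [0.4533, 0.0108, 0.119], [0.4363, -0.0462, 0.119], [0.4532, -0.0462, 0.119], [0.4451, -0.0514, 0.119]]
bar edges [[0.4337, 0.0985, 0.089], [0.4551, 0.0986, 0.089], [0.4327, -0.1567, 0.089], [0.457, -0.1566, 0.089]]
ends scene [[0.4595, -0.2083, 0.089], [0.4404, 0.1688, 0.089]]
dp [-3.16 -0.11 -0.01] ang [0. 0. 0.]
```

```bash
python3 -c "
from h import *
st(); print(ticket.job_done())"
```

```text
t 83.75 tcp [ 0.4453 -0.1001  0.2684] rot [ 1.2078  1.2055 -1.2034] F [-0.2  0.6 -0.4] w 0.0561
the job is handed in; nothing more can be done
None
```

I moved all four red brackets into the carrier bays, laid the bar home in its cradles over them, and handed the job in at 84 s. `job_done()` reports no verdict.

**What I did:** The bar went onto the cork while I worked. The two right-handed brackets were only moved; one needed a half turn with a regrasp on the mat. The two mirrored ones were rolled on the bench with a 70° hand tilt, and one of those also needed the half turn.

**Last checks:**
- **Brackets:** measured before the bar went on, they stand flat and right-handed, within 4 mm of the bay line and 0.3° of square. Along the row they sit at +119, +40, -39 and -126 mm, inside the ±135 mm limit. The last picture, with the bar on, still shows them upright with spigots to blue.
- **Bar:** its centre is within about 1 mm of the carrier's in both directions. I judged its height only from the release height and the picture.
- **Adapter and clamp ring:** I did not measure these again. No move came near them.

**What disagreed or went wrong:**
- The real fingertips sit about 30 mm short of the reported TCP, so my first two tries at the bar closed on nothing.
- A light pinch down to 3 N did not let the bracket pivot, so I tilted the hand instead.
- Setting one bracket on the mat pressed about 42 N vertically (about 47 N in all) at the wrist, well under the 120 N limit.

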